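# Turn a channel over with the help of a spring clip

## Task

The aluminium channel lies open side up and must be turned over so that its back can be ground. Stand it on end in the spring clip, pressed down between the two jaws, and let go of it; then take it again from the opposite side and lay it open side down in the middle of the green grinding pad, lengthwise along it. Leave the wrench, pipe ring, marker and magnet where they are.

Things in the scene. Friction and masses are not known exactly. Their poses are not given: they have to be found in the camera images.
- channel: Loose bare aluminium U-channel, 40 wide (x) x 120 long (y) x 30 mm high (z), walls 4 mm, 0.08 to 0.17 kg. Origin: centre of the outer face of its flat back. z points from the back to the open side; at the start it lies on its back on the bench, z up. Alike end for end. Grasp it across its 40 mm width, on the outer faces of the side walls, near an end.
- spring_clip: Spring clip fixed to the bench; place and yaw vary. Blue base plate 110 (x) x 60 (y) x 8 mm; origin: centre of its underside on the bench, z up. Two upright steel jaws face each other across x, 34 mm wide in y, hinged at the plate and sprung towards the middle. Their black rubber noses, 40 mm above the bench, are 37 mm apart at rest; above them lips flare to a mouth 62 mm wide.
- clip_mouth (a point): Middle of the mouth between the jaws' tops, 64 mm above the bench. The channel goes in here from above, standing on end, its 40 mm width along the clip's x, its 30 mm depth centred along y. 5 to 15 N of push spreads the jaws.
- clip_floor (a point): Middle of the base plate's top, between the jaws, 8 mm above the bench. The channel's lower end comes to stand here, its upper end then at 128 mm. The jaws press each side with about 5 N and hold it upright when let go; it is drawn out upwards against their friction, about 5 to 15 N.
- grinding_pad: pad fixed to the bench, black rubber with a green top, 110 (x) x 180 (y) x 6 mm; its place and yaw vary, and it may be left or right of the clip, the channel on the other side. Origin: centre of its underside, z up; its top is 6.3 mm above the bench.
- wrench: loose grey combination wrench, long way its y, 43 x 223 x 10 mm, lying on the bench; origin centre of underside. Bystander.
- pipe_ring: loose rusty brown pipe ring, 60 mm across, 22 mm high; origin centre of underside. Bystander.
- marker: loose yellow paint marker, 18 x 135 x 17 mm, lying on the bench, long way its y; origin centre of underside. Bystander.
- magnet: loose red triangular welding magnet, 56 x 112 x 17 mm, lying on the bench; origin centre of underside. Bystander.
Things that resemble listed ones, but are neither listed nor needed, are in the scene too. Several things have the shape of the channel; the one meant has the colours described above.

How it is judged:
On the way:
1. the channel stands on end in the spring clip, between the jaws and down on (or within about 7 mm of) the base plate, and the gripper has let go of it (angle between the y axis of channel and the z axis of spring_clip, either way round below 0.15 rad and angle between the x axis of channel and the x axis of spring_clip, either way round below 0.3 rad and z of channel in the frame of spring_clip between 0.06 and 0.075 m and horizontal distance between channel and spring_clip below 0.035 m and x of channel in the frame of spring_clip between -0.012 and 0.012 m and contact force between the fingers and channel below 0.1 N and linear speed of channel below 0.02 m/s), for 0.2 s.
At the end, for the whole second after the job is handed in: The channel lies still, flat on the grinding pad with its open side down (within 0.1 rad), lengthwise along the pad (within 0.25 rad), its middle within 20 mm across and 27 mm along of the pad's middle, so wholly on the pad (angle between channel's own z axis and vertical above 3.04 rad and height (world z) of channel between 0.033 and 0.04 m and angle between the y axis of channel and the y axis of grinding_pad, either way round below 0.25 rad and x of channel in the frame of grinding_pad between -0.02 and 0.02 m and y of channel in the frame of grinding_pad between -0.027 and 0.027 m and linear speed of channel below 0.01 m/s); the robot touches nothing.
It fails at once if a bystander (wrench, pipe ring, marker, magnet) moved more than 30 mm (distance of any of wrench, pipe_ring, marker, magnet from where it was at the start of the episode above 0.03 m).
It also fails if it takes over 64 s, if anything falls off the work surface, if the arm or the gripper's body presses on something with over 40 N, if the wrist force passes 120 N, or if a joint passes its speed limit or range.

## Robot

A 6-joint arm with a two-finger parallel gripper is mounted at the origin on the work surface; the furniture and walls round the work are solid. World frame = base frame: x ahead of the robot, y to its left, z up, the work surface at z = 0. Lengths are in m, angles in rad, forces in N, time in s.
With the tool pointing down it reaches from about 0.35 to 0.975 m from the base axis. Payload 4.9 kg.
Tool frame: the origin (TCP) lies midway between the tips of the shut fingers; the grasp point (between the pads) lies 19 mm behind it; z points along the fingers, y is the direction in which the jaws open and shut (so a half turn about z gives the same grasp; the last joint's range is limited). The gripper opens to 85 mm and grips with 20 to 120 N. Pads are 22 mm wide; open, the fingers measure 114 mm over their backs; the gripper's body (76 mm by 85 mm) begins 54 mm behind the grasp point. The pads swing forward as they close: fully open they stand 13 mm farther back than shut.
Start: joints at [1.08, 0.053, 1.613, -0, 1.476, -0.119], TCP at [0.227, 0.582, 0.231] pointing down, gripper open.
Joint ranges: [-3.01, 3.01], [-1.01, 2.22], [0.06, 2.58], [-1.02, 4.17], [0.09, 2.62], [-3.14, 3.14]. Speed limits (rad/s): [2.57, 2.57, 3.14, 3.14, 3.14, 3.14].

## Interface

Orientations are given as a unit quaternion [w, x, y, z].
In Python, from plant import manip, cams gives the robot as it stands.
- The arm moves only by the tool jog_arm, never from a script. Its argument "targets" is a list of rows, each a list of 4 numbers: the shift along the tool's x, y, z in m, then the turn about the tool's z in degrees. A call has 1 to 5 rows; each row is the pose to reach, as a shift and turn from the pose commanded when the call began, along the tool's axes at that moment; what a row does not reach only later rows make up. A row lasts 1/12 s, in which the tool goes at most 41.7 mm and 7.16 degrees, less where a joint would pass 70% of its speed; a pose out of reach is approached as far as the arm can. A call with a gripper value outside its range is refused whole. "fingers" is the opening, from 0 (shut) to 1 (fully open), set as the call begins (left out, the last holds). The fingers move at their own pace and stop on an object; the grip force is fixed at half the most. Time passes only in rows, so rows that repeat a pose let the fingers close. It gives the time, the measured TCP pose, the force and the opening at its end, in the units of the state.
- manip.state(): the state, without advancing time (a new reading comes with each control period).
- cams.grab_frame(name): name is "side" or "top" or "wrist"; returns the picture (420x560x3 uint8, red, green, blue); there is no depth.
- cams.get_calibration(name): a dict with "camera_matrix" (3x3 intrinsics, pixels), "cam_to_world" (4x4, takes a point from camera to world coordinates). Camera axes: x right, y up, looking along -z (the intrinsics and any distortion apply to the point x, -y, -z); pixel columns grow to the right and rows downward; lengths in m; the calibration is good to about 2 mm. A picture is of the moment at which its call begins: read the wrist's pose just before it. get_calibration takes no time and is no camera call; for the wrist camera it gives the pose at the moment of the call.
- manip.job_done(): hands the job in, once; it reports no verdict.
The state is a dict: "time": time; "joint_pos": joint angles; "joint_vel": joint speeds; "joint_efforts": joint torques, N m; "tool_pos": TCP position; "tool_rot": TCP orientation; "contact_force": force on the tool from outside, world axes, zero at the start; "ft_torque": the same for the moment, N m; "gripper_width": opening from 0.0 (shut) to 1.0 (fully open).
Only numpy, scipy, OpenCV 4.12 (cv2) and the standard library are available. Lean on these libraries where they do the work, as an engineer would, in place of code of your own. Each camera call takes 0.05 s, during which the arm holds its last target. There are 200 camera calls.

## Working session

There is one attempt and no reset: what is moved stays moved. The work goes in short steps, Python scripts to look and compute and a tool call to move; the robot and the scene stay as the last step left them, time stands still between calls to the robot, and variables do not carry over. Pictures are saved under pics/ and viewed, about 8 in all and at most 12, crops included, and the job is handed in when it is done.

Besides the shell and the picture viewer there is one more tool, called after "Request:" as name([rows], argument=value, ...), one row to a line, values as JSON. jog_arm: Moves the arm, as the interface text tells. Its arguments: {"type":"object","properties":{"targets":{"type":"array"},"fingers":{"type":"number"}},"required":["targets"]}

```bash
ls; mkdir -p pics; cat > h.py <<'E'
import numpy as np,cv2
from plant import manip,cams
from scipy.spatial.transform import Rotation as R
def grab(n,f):
    c=cams.get_calibration(n); im=cams.grab_frame(n); cv2.imwrite('pics/'+f,im[:,:,::-1]); return im,c
def ray(c,uv,z):
    K=np.array(c['camera_matrix']);T=np.array(c['cam_to_world'])
    d=np.linalg.inv(K)@[uv[0],uv[1],1]; d=T[:3,:3]@(d*[1,-1,-1]); o=T[:3,3]
    return o+d*(z-o[2])/d[2]
def proj(c,p):
    K=np.array(c['camera_matrix']);T=np.array(c['cam_to_world'])
    q=T[:3,:3].T@(np.array(p)-T[:3,3]); q=q*[1,-1,-1]; q=K@q; return q[:2]/q[2]
E
python3 - <<'E'
from h import *
for n in('top','side'):
    im,c=grab(n,n+'0.png');print(n,{k:np.round(v,3).tolist() if not isinstance(v,str) else v for k,v in c.items()})
print(manip.state())
E
```

```text
pics
top {'camera_matrix': [[435.647, 0.0, 281.531], [0.0, 435.647, 205.459], [0.0, 0.0, 1.0]], 'cam_to_world': [[0.023, 0.987, -0.16, 0.358], [-0.999, 0.027, 0.028, 0.01], [0.032, 0.159, 0.987, 1.189], [0.0, 0.0, 0.0, 1.0]]}
side {'camera_matrix': [[536.004, 0.0, 276.79], [0.0, 536.004, 205.262], [0.0, 0.0, 1.0]], 'cam_to_world': [[0.973, 0.105, -0.206, 0.21], [-0.231, 0.458, -0.858, -1.272], [0.004, 0.883, 0.47, 0.762], [0.0, 0.0, 0.0, 1.0]]}
{'time': 0.1, 'joint_pos': array([ 1.07997794e+00,  5.32943232e-02,  1.61413392e+00,  1.41991049e-06,
        1.47601134e+00, -1.18992358e-01]), 'joint_vel': array([-0.00051725, -0.00237046, -0.00350606,  0.00027409,  0.00200612,
        0.00082631]), 'joint_efforts': array([ 3.65999322e-04, -3.94904709e+01, -3.71364105e+01, -7.31076648e-05,
        3.92188944e-03,  7.08122457e-06]), 'tool_pos': array([0.22680381, 0.58179845, 0.23019741]), 'tool_rot': array([-2.77901134e-04,  1.84843878e-01,  9.82767464e-01, -8.80658810e-04]), 'contact_force': array([ 0.19463627, -0.00953456,  0.50767332]), 'ft_torque': array([-0.00992734,  0.04923098,  0.03759642]), 'gripper_width': 1.0026005645431562}
```

View pics/top0.png

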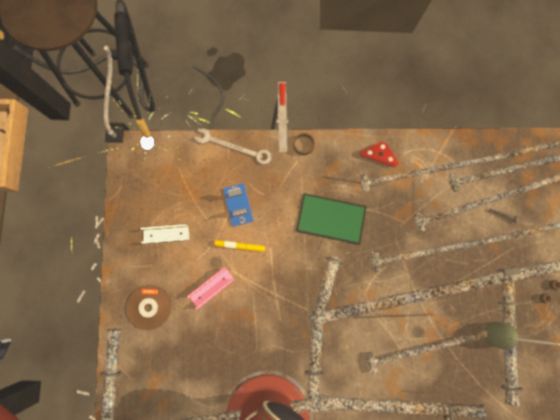

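View pics/side0.png

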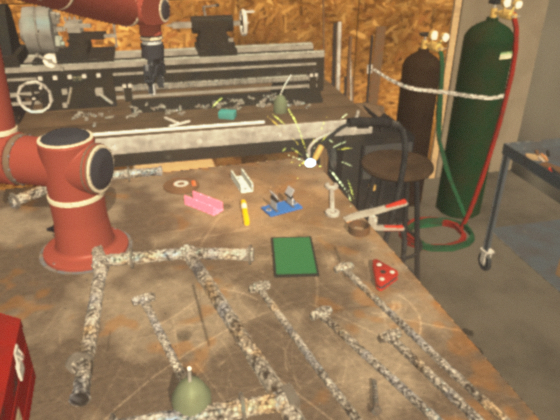

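The top view shows these candidates for the channel:
- The whitish one at (165,234), also at (240,181) in the side view. It looks like bare aluminium, so it is my choice.
- The pink one at (210,288), which is a decoy.

The clip is at (238,205), the pad at (332,218), the marker at (240,246) and the wrench at (233,147).

```bash
python3 - <<'E'
from h import *
im=cv2.imread('pics/top0.png');c=cams.get_calibration('top')
hsv=cv2.cvtColor(im,cv2.COLOR_BGR2HSV);print(hsv[234,155:185:6].tolist(),hsv[225:245:4,165].tolist(),hsv[205,228:250:5].tolist())
M={'pad':((50,80,40),(80,255,255),.0063,(290,185,380,255)),'clip':((100,90,50),(125,255,255),.008,(215,175,265,235)),'chan':((0,0,120),(179,75,255),.02,(130,215,200,255)),'marker':((20,150,150),(35,255,255),.015,(205,230,275,260))}
for k,(a,b,z,(x0,y0,x1,y1)) in M.items():
    m=np.zeros(im.shape[:2],np.uint8);m[y0:y1,x0:x1]=cv2.inRange(hsv,a,b)[y0:y1,x0:x1]
    m=cv2.morphologyEx(m,cv2.MORPH_CLOSE,np.ones((5,5)))
    ct=max(cv2.findContours(m,0,2)[0],key=cv2.contourArea)
    w=np.array([ray(c,p[0],z)[:2] for p in ct],np.float32)*1000
    r=cv2.minAreaRect(w);bx=cv2.boxPoints(r);e=[bx[1]-bx[0],bx[2]-bx[1]];l=max(e,key=np.linalg.norm)
    print(k,np.round(r[0]),np.round(r[1]),'long axis deg',np.degrees(np.arctan2(l[1],l[0]))%180,'px',ct[:,0].mean(0))
s=im[130:310,100:370]; cv2.imwrite('pics/crop.png',cv2.resize(s,(800,533),interpolation=cv2.INTER_CUBIC))
E
```

```text
[[26, 38, 243], [26, 40, 243], [26, 38, 243], [25, 40, 243], [24, 56, 224]] [[17, 93, 214], [25, 50, 236], [26, 39, 243], [26, 37, 242], [20, 69, 196]] [[106, 123, 168], [105, 135, 172], [105, 136, 173], [105, 133, 174], [107, 104, 167]]
pad [ 518. -160.] [167.  97.] long axis deg 79.55174 px [330.64       218.70666667]
clip [549.  97.] [104.  56.] long axis deg 16.065773 px [237.89285714 204.33333333]
chan [463. 288.] [ 42. 124.] long axis deg 96.15561 px [161.75862069 234.34482759]
marker [434.  59.] [76. 17.] long axis deg 85.08087 px [251. 247.]
```

View pics/crop.png

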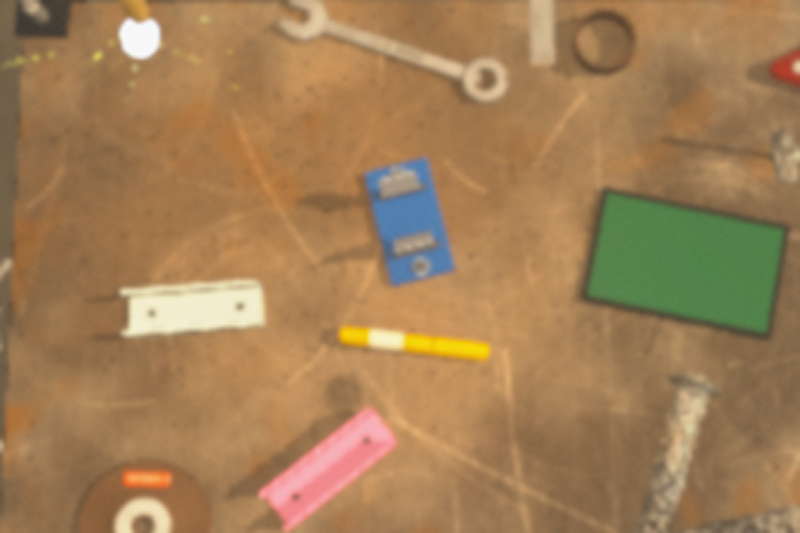

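The crop confirms it: the channel at (195,308) is bare whitish metal, while the pink one at (330,468) is painted. The clip is centred at about (0.549,0.097) with its x axis at 16°. The pad is centred at (0.518,-0.160) with its y axis at 80°. I'll move above the channel's far end.

Request:
jog_arm([
  [-0.035, -0.017, 0.006, 7],
  [-0.07, -0.034, 0.012, 14],
  [-0.105, -0.05, 0.018, 21],
  [-0.14, -0.067, 0.024, 28],
  [-0.17, -0.083, 0.03, 35],
], fingers=1)

```text
time: 0.52
tool_pos: [0.3563, 0.4413, 0.2005]
tool_rot: [0.0, 0.475, 0.88, -0.0]
contact_force: [0.9, 1.1, 0.7]
gripper_width: 1.003
```

```bash
cat >> h.py <<'E'
def go(xyz,tooly_deg=None):
    s=manip.state();q=s['tool_rot'];r=R.from_quat([q[1],q[2],q[3],q[0]]).as_matrix()
    d=r.T@(np.array(xyz)-s['tool_pos']);a=np.degrees(np.arctan2(r[1,1],r[0,1]))
    t=0 if tooly_deg is None else -((tooly_deg-a+90)%180-90)
    print('t',round(s['time'],2),'pos',s['tool_pos'].round(4),'ydeg',a.round(2),'tilt',r[:,2].round(3),'F',s['contact_force'].round(1),'w',round(s['gripper_width'],3),'j',s['joint_pos'].round(2))
    print('shift',d.round(4),'turn',round(t,1))
E
python3 -c "
from h import *
go([.457,.335,.17],6)"
```

```text
t 0.52 pos [0.3563 0.4413 0.2005] ydeg 33.34 tilt [-0.    -0.001 -1.   ] F [0.9 1.1 0.7] w 1.003 j [ 0.76 -0.06  1.78 -0.    1.43  0.18]
shift [-0.1442  0.0257  0.0305] turn 27.3
```

Request:
jog_arm([
  [-0.036, 0.006, 0.008, 7],
  [-0.072, 0.013, 0.015, 14],
  [-0.108, 0.019, 0.023, 21],
  [-0.144, 0.026, 0.03, 27],
  [-0.144, 0.026, 0.03, 27],
])

```text
time: 0.93
tool_pos: [0.4593, 0.3331, 0.1691]
tool_rot: [0.001, 0.668, 0.744, -0.002]
contact_force: [0.3, 0.4, 0.1]
gripper_width: 0.998
```

```bash
python3 -c "
from h import *
im,c=grab('wrist','w1.png')
print(c['cam_to_world'].round(3) if hasattr(c['cam_to_world'],'round') else c['cam_to_world'])
go([.457,.335,.17],6)"
```

```text
[[ 0.994 -0.104 -0.028  0.451]
 [ 0.108  0.956  0.274  0.403]
 [-0.002 -0.275  0.961  0.31 ]
 [ 0.     0.     0.     1.   ]]
t 0.98 pos [0.4578 0.3352 0.1697] ydeg 6.44 tilt [-0.002 -0.002 -1.   ] F [ 0.8  0.9 -0.5] w 1.004 j [ 0.5  -0.04  1.81 -0.    1.37  0.39]
shift [-0.0001 -0.0008 -0.0003] turn 0.4
```

View pics/w1.png

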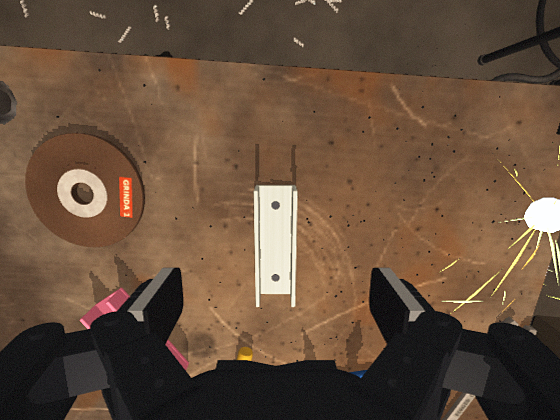

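The wrist view shows the channel open side up. Its rims run from (255,186) to (257,307) on the left and (297,186) to (296,307) on the right, with nothing close to the fingers.

```bash
python3 -c "
from h import *
c=cams.get_calibration('wrist')
P=[ray(c,p,.03) for p in [(254,186),(297.5,186),(255.5,307),(296.5,307)]]
for p in P:print(p.round(4))
m=(P[0]+P[1])/2;n=(P[2]+P[3])/2;print(m,n,np.linalg.norm(m-n),(m+n)/2,np.degrees(np.arctan2(*(m-n)[[1,0]])))
u=(m-n)/np.linalg.norm(m-n); g=(m+n)/2+u*.05;print(g);go([g[0],g[1],0.01],np.degrees(np.arctan2(u[1],u[0]))-90)"
```

```text
[0.4348 0.3522 0.03  ]
[0.4738 0.3567 0.03  ]
[0.4478 0.2292 0.03  ]
[0.489 0.234 0.03 ]
[0.4542731  0.35444185 0.03      ] [0.46841234 0.23161165 0.03      ] 0.12364132136411475 [0.46134272 0.29302675 0.03      ] 96.5665362520821
[0.45562487 0.34269874 0.03      ]
t 0.98 pos [0.4578 0.3352 0.1697] ydeg 6.44 tilt [-0.002 -0.002 -1.   ] F [ 0.8  0.9 -0.5] w 1.004 j [ 0.5  -0.04  1.81 -0.    1.37  0.39]
shift [ 0.0079 -0.001   0.1597] turn -0.1
```

Request:
jog_arm([
  [0.008, -0.001, 0.04, 0],
  [0.008, -0.001, 0.08, 0],
  [0.008, -0.001, 0.12, 0],
  [0.008, -0.001, 0.15, 0],
  [0.008, -0.001, 0.169, 0],
])

```text
time: 1.4
tool_pos: [0.4513, 0.3452, -0.002]
tool_rot: [-0.001, 0.664, 0.748, -0.003]
contact_force: [-0.7, -0.6, 0.5]
gripper_width: 0.999
```

Request:
jog_arm([
  [0, 0, 0, 0],
  [0, 0, 0, 0],
  [0, 0, 0, 0],
  [0, 0, 0, 0],
  [0, 0, 0, 0],
], fingers=0.4)

```text
time: 1.82
tool_pos: [0.4568, 0.3471, 0.0053]
tool_rot: [0.001, 0.664, 0.747, 0.003]
contact_force: [0.5, 0.7, -0.7]
gripper_width: 0.452
```

Request:
jog_arm([
  [0, 0, 0, 0],
  [0, 0, 0, 0],
  [0, 0, -0.01, 0],
  [0, 0, -0.03, 0],
  [0, 0, -0.06, 0],
])

```text
time: 2.23
tool_pos: [0.4524, 0.3441, 0.0604]
tool_rot: [-0.001, 0.665, 0.747, -0.003]
contact_force: [0.6, 0.1, -1.6]
gripper_width: 0.455
```

```bash
python3 -c "
from h import *
go([.4556,.343,.17],6)
grab('side','s1.png');im=cv2.imread('pics/s1.png');cv2.imwrite('pics/s1c.png',cv2.resize(im[100:260,150:360],(787,600)))"
```

```text
t 2.23 pos [0.4524 0.3441 0.0604] ydeg 6.69 tilt [-0.006 -0.003 -1.   ] F [ 0.6  0.1 -1.6] w 0.455 j [ 0.52  0.09  1.87 -0.    1.18  0.4 ]
shift [-0.0018  0.0023 -0.1096] turn 0.7
```

View pics/s1c.png

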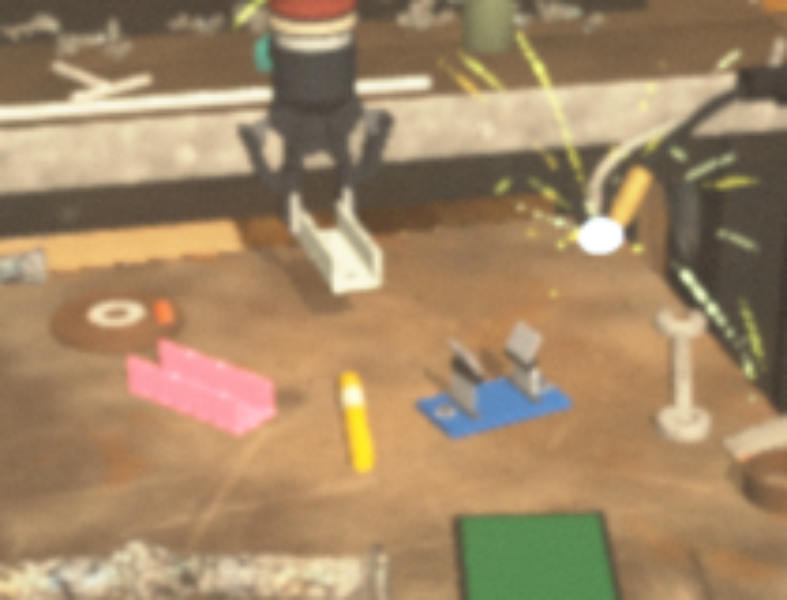

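The side crop shows the channel lifted level in the gripper at (335,245). I'll raise it and loosen the fingers slightly so it swings down about the pads.

Request:
jog_arm([
  [0, 0, -0.04, 0],
  [0, 0, -0.08, 0],
  [0, 0, -0.1, 0],
  [0, 0, -0.1, 0],
  [0, 0, -0.1, 0],
], fingers=0.44)

```text
time: 2.7
tool_pos: [0.4558, 0.3461, 0.1647]
tool_rot: [0.001, 0.665, 0.747, 0.002]
contact_force: [-0.0, -0.5, -1.5]
gripper_width: 0.451
```

```bash
cat >> h.py <<'E'
def look(box=None):
    im=cams.grab_frame('side');c=cams.get_calibration('side');s=manip.state();u,v=proj(c,s['tool_pos'])
    hsv=cv2.cvtColor(im[:,:,::-1].copy(),cv2.COLOR_BGR2HSV);m=cv2.inRange(hsv,(10,10,140),(40,90,255))
    k=np.zeros_like(m);u,v=int(u),int(v);k[v-25:v+75,u-40:u+40]=m[v-25:v+75,u-40:u+40]
    n,l,st,ce=cv2.connectedComponentsWithStats(k);i=1+st[1:,4].argmax();print('tcp px',u,v,'blob x,y,w,h,A',st[i],'w',s['gripper_width'],'F',s['contact_force'].round(1),'T',s['ft_torque'].round(2),'t',s['time'])
    return im
E
python3 -c "
from h import *
look()"
```

```text
tcp px 233 131 blob x,y,w,h,A [ 193  119   80   29 1847] w 0.451401690585782 F [-0.7  0.6 -2.3] T [ 0.02  0.06 -0.02] t 2.75
```

Request:
jog_arm([
  [0, 0, 0, 0],
  [0, 0, 0, 0],
  [0, 0, 0, 0],
], fingers=0.452)

```text
time: 3.0
tool_pos: [0.4539, 0.345, 0.1602]
tool_rot: [-0.001, 0.665, 0.747, -0.002]
contact_force: [-0.5, -0.5, -0.6]
gripper_width: 0.454
```

```bash
python3 -c "
from h import *
look()"
```

```text
tcp px 233 131 blob x,y,w,h,A [ 193  119   80   29 1852] w 0.4502216457350244 F [ 0.4  0.5 -0.9] T [ 0.09 -0.06 -0.  ] t 3.05
```

```bash
cat >> h.py <<'E'
def diff(tag,ref='ref'):
    im,c=grab('side',tag+'.png');a=cv2.imread('pics/'+tag+'.png')
    if tag!=ref:
        b=cv2.imread('pics/'+ref+'.png');d=(cv2.absdiff(a,b).max(2)>50).astype(np.uint8);d=cv2.medianBlur(d,3)[90:240,180:300];print('changed',d.sum(),cv2.boundingRect(d))
E
python3 -c "
from h import *
diff('ref')"
```

Request:
jog_arm([
  [0, 0, 0, 0],
  [0, 0, 0, 0],
  [0, 0, 0, 0],
], fingers=0.457)

```text
time: 3.35
tool_pos: [0.4549, 0.3457, 0.1622]
tool_rot: [-0.0, 0.665, 0.747, -0.0]
contact_force: [-1.2, 0.2, 0.2]
gripper_width: 0.461
```

```bash
python3 -c "
from h import *
diff('d1')"
```

```text
changed 4 (65, 56, 2, 2)
```

Request:
jog_arm([
  [0, 0, 0, 0],
  [0, 0, 0, 0],
  [0, 0, 0, 0],
], fingers=0.46)

```text
time: 3.65
tool_pos: [0.4549, 0.3457, 0.1624]
tool_rot: [0.0, 0.665, 0.747, 0.0]
contact_force: [1.1, 0.2, -0.7]
gripper_width: 0.459
```

```bash
python3 -c "
from h import *
diff('d2')"
```

```text
changed 6 (64, 56, 3, 2)
```

```bash
python3 -c "
from h import *
im=cv2.imread('pics/d2.png');cv2.imwrite('pics/d2c.png',cv2.resize(im[90:190,180:300],(720,600),interpolation=2))"
```

```text
(no output)
```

View pics/d2c.png

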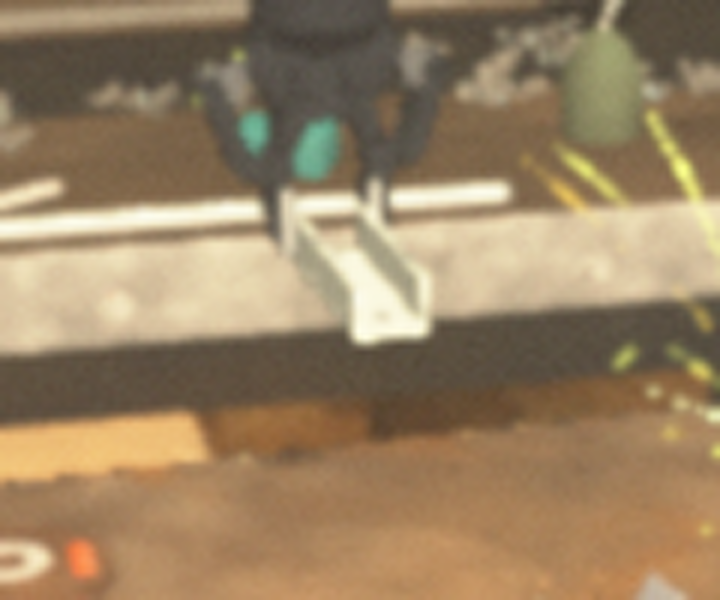

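The crop shows the channel still level in the grip at (365,270). I'll lower it a little and loosen further in small steps, checking each one.

Request:
jog_arm([
  [0, 0, 0.03, 0],
  [0, 0, 0.04, 0],
  [0, 0, 0.04, 0],
])

```text
time: 3.95
tool_pos: [0.4524, 0.3442, 0.1183]
tool_rot: [-0.001, 0.665, 0.747, -0.004]
contact_force: [-0.5, -0.0, -1.4]
gripper_width: 0.461
```

```bash
python3 -c "
from h import *
diff('ref')"
```

Request:
jog_arm([
  [0, 0, 0, 0],
  [0, 0, 0, 0],
  [0, 0, 0, 0],
], fingers=0.463)

```text
time: 4.25
tool_pos: [0.4556, 0.3461, 0.1237]
tool_rot: [0.0, 0.665, 0.747, 0.001]
contact_force: [-0.3, -0.3, -1.3]
gripper_width: 0.46
```

```bash
python3 -c "
from h import *
diff('d3')"
```

```text
changed 220 (36, 0, 36, 71)
```

Request:
jog_arm([
  [0, 0, 0, 0],
  [0, 0, 0, 0],
  [0, 0, 0, 0],
], fingers=0.466)

```text
time: 4.55
tool_pos: [0.455, 0.3457, 0.1226]
tool_rot: [0.0, 0.665, 0.747, 0.0]
contact_force: [-0.7, 0.4, -1.0]
gripper_width: 0.463
```

```bash
python3 -c "
from h import *
diff('d4')"
```

```text
changed 143 (36, 3, 36, 68)
```

Request:
jog_arm([
  [0, 0, 0, 0],
  [0, 0, 0, 0],
  [0, 0, 0, 0],
], fingers=0.469)

```text
time: 4.85
tool_pos: [0.455, 0.3457, 0.1224]
tool_rot: [0.0, 0.665, 0.747, 0.0]
contact_force: [0.8, -0.3, -0.4]
gripper_width: 0.472
```

```bash
python3 -c "
from h import *
diff('d5','d4')"
```

```text
changed 663 (47, 47, 26, 45)
```

Request:
jog_arm([
  [0, 0, 0, 0],
  [0, 0, 0, 0],
  [0, 0, 0, 0],
], fingers=0.472)

```text
time: 5.15
tool_pos: [0.4549, 0.3457, 0.1224]
tool_rot: [0.0, 0.665, 0.747, 0.0]
contact_force: [0.5, 1.0, 0.3]
gripper_width: 0.473
```

```bash
python3 -c "
from h import *
diff('d6','d4')"
```

```text
changed 576 (43, 47, 30, 45)
```

Request:
jog_arm([
  [0, 0, 0, 0],
  [0, 0, 0, 0],
  [0, 0, 0, 0],
], fingers=0.475)

```text
time: 5.45
tool_pos: [0.4549, 0.3456, 0.1223]
tool_rot: [-0.0, 0.665, 0.747, -0.0]
contact_force: [-0.5, 0.3, -0.1]
gripper_width: 0.474
```

```bash
python3 -c "
from h import *
diff('d7','d4')"
```

```text
changed 575 (43, 47, 30, 45)
```

```bash
python3 -c "
from h import *
a=[cv2.resize(cv2.imread('pics/%s.png'%n)[110:210,190:290],(400,400),interpolation=2) for n in('d5','d7')];cv2.imwrite('pics/d57.png',np.hstack(a))"
```

```text
(no output)
```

View pics/d57.png

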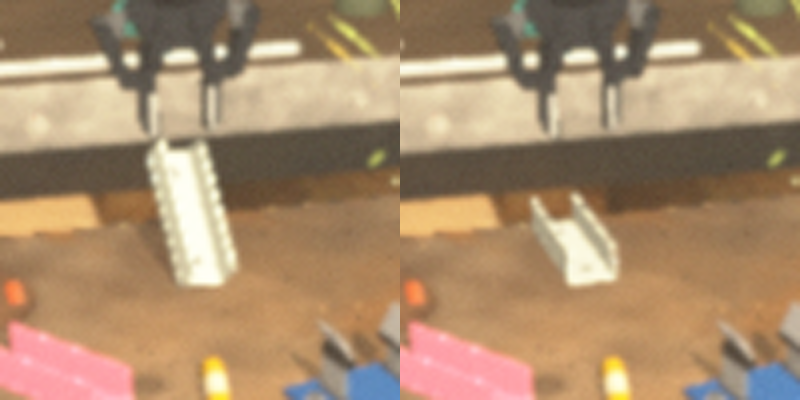

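Loosening works. The left frame shows the channel swung down while slipping; the right frame shows it dropped back on its back at about the same place. I'll re-grasp and swing it in stages closer to the bench, so the free end is caught.

Request:
jog_arm([
  [0, 0, -0.04, 0],
  [0, 0, -0.05, 0],
  [0, 0, -0.05, 0],
  [0, 0, -0.05, 0],
  [0, 0, -0.05, 0],
], fingers=1)

```text
time: 5.92
tool_pos: [0.4544, 0.3454, 0.1713]
tool_rot: [-0.0, 0.665, 0.747, -0.001]
contact_force: [-0.2, -0.5, -0.9]
gripper_width: 0.996
```

```bash
cat >> h.py <<'E'
def chan(f,z=.03,box=(120,360,185,400)):
    im,c=grab('wrist',f);hsv=cv2.cvtColor(im[:,:,::-1].copy(),cv2.COLOR_BGR2HSV)
    m=np.zeros(im.shape[:2],np.uint8);a,b,x,y=box;m[a:b,x:y]=cv2.inRange(hsv,(0,0,170),(179,60,255))[a:b,x:y]
    m=cv2.morphologyEx(m,cv2.MORPH_CLOSE,np.ones((5,5)))
    ct=max(cv2.findContours(m,0,2)[0],key=cv2.contourArea);print('px rect',cv2.boundingRect(ct))
    w=np.array([ray(c,p[0],z)[:2] for p in ct],np.float32)*1000
    r=cv2.minAreaRect(w);bx=cv2.boxPoints(r);l=max([bx[1]-bx[0],bx[2]-bx[1]],key=np.linalg.norm)
    u=l/np.linalg.norm(l);u=u*np.sign(u[1]);print('centre',np.round(r[0]),'size',np.round(r[1]),'deg',np.degrees(np.arctan2(u[1],u[0])))
    return np.array(r[0])/1000,u
E
python3 -c "
from h import *
m,u=chan('w2.png')
g=m+u*.05;go([g[0],g[1],0],np.degrees(np.arctan2(u[1],u[0]))-90)"
```

```text
px rect (254, 120, 46, 110)
centre [450. 373.] size [40. 98.] deg 96.743965
t 5.97 pos [0.4541 0.3452 0.1707] ydeg 6.7 tilt [-0.002 -0.001 -1.   ] F [-0.8 -0.3 -0.6] w 0.998 j [ 0.52 -0.03  1.8  -0.    1.37  0.4 ]
shift [ 0.0778 -0.0002  0.1706] turn -0.0
```

```bash
python3 -c "
from h import *
m,u=chan('w3.png',box=(20,360,185,400))
g=m+u*.048;go([g[0],g[1],0],np.degrees(np.arctan2(u[1],u[0]))-90)"
```

```text
px rect (253, 95, 48, 135)
centre [449. 382.] size [ 39. 118.] deg 96.89767
t 6.02 pos [0.454  0.3452 0.1705] ydeg 6.7 tilt [-0.002 -0.001 -1.   ] F [0.2 0.2 0.4] w 1.001 j [ 0.52 -0.03  1.8  -0.    1.37  0.4 ]
shift [ 8.570e-02 -1.000e-04  1.704e-01] turn -0.2
```

Request:
jog_arm([
  [0.04, 0, 0, 0],
  [0.075, 0, 0.02, 0],
  [0.085, 0, 0.06, 0],
  [0.085, 0, 0.1, 0],
  [0.085, 0, 0.13, 0],
])

```text
time: 6.43
tool_pos: [0.4427, 0.4296, 0.0378]
tool_rot: [-0.0, 0.664, 0.748, -0.002]
contact_force: [-0.2, -0.3, -0.5]
gripper_width: 0.998
```

Request:
jog_arm([
  [0, 0, 0.025, 0],
  [0, 0, 0.039, 0],
  [0, 0, 0.04, 0],
  [0, 0, 0.04, 0],
])

```text
time: 6.77
tool_pos: [0.4445, 0.4296, 0.0014]
tool_rot: [-0.0, 0.665, 0.747, -0.001]
contact_force: [-0.1, 0.1, 0.7]
gripper_width: 1.001
```

Request:
jog_arm([
  [0, 0, 0, 0],
  [0, 0, 0, 0],
  [0, 0, 0, 0],
  [0, 0, 0, 0],
  [0, 0, 0, 0],
], fingers=0.44)

```text
time: 7.18
tool_pos: [0.4462, 0.431, 0.0044]
tool_rot: [0.0, 0.665, 0.747, 0.002]
contact_force: [0.3, 0.3, 5.7]
gripper_width: 0.462
```

Request:
jog_arm([
  [0, 0, -0.02, 0],
  [0, 0, -0.04, 0],
  [0, 0, -0.05, 0],
  [0, 0, -0.05, 0],
  [0, 0, -0.05, 0],
])

```text
time: 7.6
tool_pos: [0.4453, 0.4303, 0.0528]
tool_rot: [0.0, 0.665, 0.747, 0.001]
contact_force: [0.1, -0.5, -1.3]
gripper_width: 0.455
```

```bash
python3 -c "
from h import *
go([0,0,0])
diff('e0','e0')"
```

```text
t 7.6 pos [0.4453 0.4303 0.0528] ydeg 6.7 tilt [ 0.001  0.001 -1.   ] F [ 0.1 -0.5 -1.3] w 0.455 j [0.65 0.21 1.76 0.   1.17 0.53]
shift [-0.3755 -0.4925  0.0519] turn 0
```

Request:
jog_arm([
  [0, 0, 0, 0],
  [0, 0, 0, 0],
], fingers=0.467)

```text
time: 7.82
tool_pos: [0.4441, 0.4294, 0.0507]
tool_rot: [-0.0, 0.665, 0.747, -0.001]
contact_force: [0.1, -0.3, -1.2]
gripper_width: 0.467
```

```bash
python3 -c "
from h import *
diff('e1','e0')"
```

```text
changed 6 (50, 62, 14, 8)
```

Request:
jog_arm([
  [0, 0, 0, 0],
  [0, 0, 0, 0],
], fingers=0.468)

```text
time: 8.03
tool_pos: [0.4447, 0.4299, 0.0517]
tool_rot: [-0.0, 0.665, 0.747, -0.0]
contact_force: [0.9, -1.0, -0.3]
gripper_width: 0.466
```

```bash
python3 -c "
from h import *
diff('e2','e1')"
```

```text
changed 0 (0, 0, 0, 0)
```

Request:
jog_arm([
  [0, 0, 0, 0],
  [0, 0, 0, 0],
], fingers=0.469)

```text
time: 8.25
tool_pos: [0.445, 0.4301, 0.0523]
tool_rot: [0.0, 0.665, 0.747, 0.0]
contact_force: [0.6, -0.1, -0.4]
gripper_width: 0.469
```

Request:
jog_arm([
  [0, 0, 0, 0],
  [0, 0, 0, 0],
  [0, 0, 0, 0],
], fingers=0.44)

```text
time: 8.5
tool_pos: [0.445, 0.4301, 0.0525]
tool_rot: [0.0, 0.665, 0.747, 0.0]
contact_force: [-0.2, 0.2, 0.6]
gripper_width: 0.457
```

```bash
python3 -c "
from h import *
diff('e3','e1');go([0,0,0])
a=[cv2.resize(cv2.imread('pics/%s.png'%n)[90:190,180:280],(400,400),interpolation=2) for n in('e2','e3')];cv2.imwrite('pics/e23.png',np.hstack(a))"
```

```text
changed 279 (44, 60, 20, 29)
t 8.55 pos [0.445  0.4301 0.0525] ydeg 6.7 tilt [ 0.  0. -1.] F [-0.9 -0.4  0.5] w 0.453 j [ 0.65  0.21  1.76 -0.    1.18  0.53]
shift [-0.3753 -0.4922  0.0524] turn 0
```

Request:
jog_arm([
  [0, 0, -0.02, 0],
  [0, 0, -0.03, 0],
  [0, 0, -0.03, 0],
  [0, 0, -0.03, 0],
])

```text
time: 8.88
tool_pos: [0.4457, 0.4307, 0.0835]
tool_rot: [0.0, 0.665, 0.747, 0.001]
contact_force: [-0.6, -0.2, -1.1]
gripper_width: 0.452
```

```bash
python3 -c "
from h import *
diff('e4','e3');go([0,0,0])"
```

```text
changed 1172 (29, 0, 38, 89)
t 8.93 pos [0.4451 0.4302 0.0824] ydeg 6.7 tilt [ 0.  0. -1.] F [-0.3 -0.3 -0.9] w 0.456 j [0.65 0.17 1.74 0.   1.23 0.53]
shift [-0.3754 -0.4922  0.082 ] turn 0
```

Request:
jog_arm([
  [0, 0, 0, 0],
  [0, 0, 0, 0],
], fingers=0.469)

```text
time: 9.1
tool_pos: [0.4444, 0.4296, 0.0813]
tool_rot: [-0.0, 0.665, 0.747, -0.001]
contact_force: [-0.6, 0.1, -0.8]
gripper_width: 0.472
```

Request:
jog_arm([
  [0, 0, 0, 0],
  [0, 0, 0, 0],
  [0, 0, 0, 0],
], fingers=0.44)

```text
time: 9.35
tool_pos: [0.4448, 0.4299, 0.0818]
tool_rot: [-0.0, 0.665, 0.747, -0.0]
contact_force: [0.7, 0.0, -0.2]
gripper_width: 0.451
```

```bash
python3 -c "
from h import *
diff('e5','e4');go([0,0,0])
a=[cv2.resize(cv2.imread('pics/%s.png'%n)[90:190,180:280],(400,400),interpolation=2) for n in('e3','e5')];cv2.imwrite('pics/e35.png',np.hstack(a))"
```

```text
changed 255 (43, 48, 21, 38)
t 9.4 pos [0.4449 0.4299 0.0819] ydeg 6.7 tilt [-0. -0. -1.] F [-0.3 -0.2 -1.2] w 0.454 j [ 0.65  0.17  1.74 -0.    1.23  0.53]
shift [-0.3751 -0.4919  0.0822] turn 0
```

View pics/e35.png

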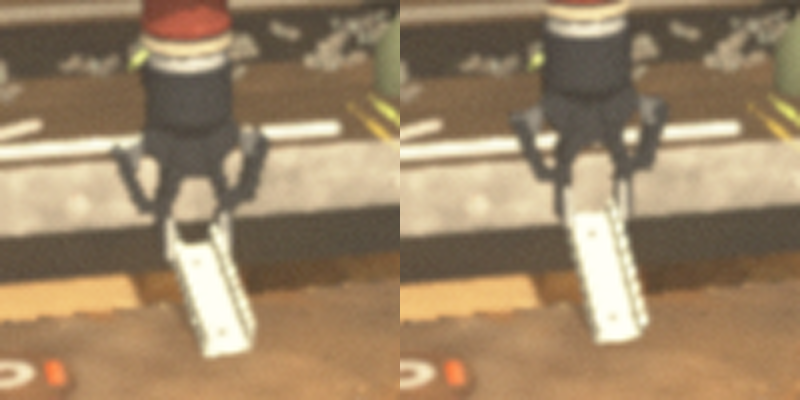

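The staged swing works: the channel is about 30° down in the left frame and about 60° in the right, still held. One more stage.

Request:
jog_arm([
  [0, 0, -0.02, 0],
  [0, 0, -0.025, 0],
  [0, 0, -0.025, 0],
  [0, 0, -0.025, 0],
])

```text
time: 9.73
tool_pos: [0.4454, 0.4303, 0.1078]
tool_rot: [0.0, 0.665, 0.747, 0.001]
contact_force: [0.6, 0.2, -1.9]
gripper_width: 0.453
```

```bash
python3 -c "
from h import *
diff('e6','e5');go([0,0,0])"
```

```text
changed 725 (29, 0, 37, 86)
t 9.78 pos [0.4449 0.43   0.107 ] ydeg 6.7 tilt [ 0. -0. -1.] F [-0.5  0.2 -0.8] w 0.454 j [ 0.65  0.14  1.73 -0.    1.27  0.53]
shift [-0.3752 -0.492   0.107 ] turn 0
```

Request:
jog_arm([
  [0, 0, 0, 0],
  [0, 0, 0, 0],
], fingers=0.469)

```text
time: 9.95
tool_pos: [0.4446, 0.4298, 0.1065]
tool_rot: [-0.0, 0.665, 0.747, -0.001]
contact_force: [-0.2, -0.7, -0.3]
gripper_width: 0.466
```

Request:
jog_arm([
  [0, 0, 0, 0],
  [0, 0, 0, 0],
  [0, 0, 0, 0],
], fingers=0.44)

```text
time: 10.2
tool_pos: [0.4449, 0.43, 0.1072]
tool_rot: [-0.0, 0.665, 0.747, -0.0]
contact_force: [-0.4, -0.1, -0.5]
gripper_width: 0.441
```

```bash
python3 -c "
from h import *
diff('e7','e6');go([0,0,0])
im=cv2.imread('pics/e7.png')[90:190,180:280]
w,_=grab('wrist','w4.png');w=cv2.imread('pics/w4.png')
cv2.imwrite('pics/e7c.png',np.hstack([cv2.resize(im,(300,300),interpolation=2),cv2.resize(w,(400,300))]))"
```

```text
changed 576 (39, 42, 23, 44)
t 10.25 pos [0.445  0.43   0.1072] ydeg 6.69 tilt [-0. -0. -1.] F [ 0.4 -0.3 -0.1] w 0.441 j [ 0.65  0.14  1.73 -0.    1.27  0.53]
shift [-0.3752 -0.4921  0.1073] turn 0
```

View pics/e7c.png

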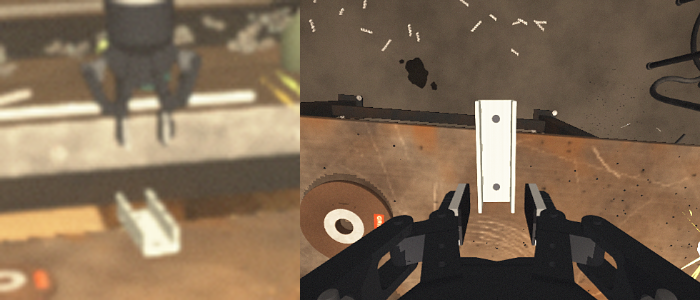

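It dropped again on the last stage because I raised it too far. It now lies on its back near the bench edge, overhanging slightly (wrist frame, near (496,155)). I'll take it by its inner end, carry it inward and redo the stages with smaller final rises.

Request:
jog_arm([
  [0, 0, -0.04, 0],
  [0, 0, -0.06, 0],
  [0, 0, -0.06, 0],
  [0, 0, -0.06, 0],
  [0, 0, -0.06, 0],
], fingers=1)

```text
time: 10.72
tool_pos: [0.4447, 0.4298, 0.1667]
tool_rot: [-0.0, 0.665, 0.747, -0.0]
contact_force: [0.1, -1.0, -0.4]
gripper_width: 1.002
```

```bash
python3 -c "
from h import *
m,u=chan('w5.png',box=(40,400,200,380))
g=m-u*.048;go([g[0],g[1],0.002],np.degrees(np.arctan2(u[1],u[0]))-90)"
```

```text
px rect (252, 138, 46, 128)
centre [443. 432.] size [ 40. 118.] deg 97.0126
t 10.77 pos [0.4443 0.4296 0.1658] ydeg 6.7 tilt [-0.002 -0.001 -1.   ] F [-0.1  0.1 -0.6] w 1.001 j [0.65 0.09 1.69 0.   1.37 0.53]
shift [-0.045  -0.0009  0.1639] turn -0.3
```

Request:
jog_arm([
  [-0.03, -0.001, 0.03, 0],
  [-0.045, -0.001, 0.07, 0],
  [-0.045, -0.001, 0.11, 0],
  [-0.045, -0.001, 0.145, 0],
  [-0.045, -0.001, 0.16, 0],
])

```text
time: 11.18
tool_pos: [0.4444, 0.3816, -0.0004]
tool_rot: [-0.002, 0.665, 0.747, -0.006]
contact_force: [0.0, -0.2, 0.4]
gripper_width: 1.001
```

Request:
jog_arm([
  [0, 0, 0, 0],
  [0, 0, 0, 0],
  [0, 0, 0, 0],
])

```text
time: 11.43
tool_pos: [0.4499, 0.3857, 0.0083]
tool_rot: [0.0, 0.665, 0.747, 0.001]
contact_force: [-0.2, 1.1, 0.5]
gripper_width: 1.002
```

Request:
jog_arm([
  [0, 0, 0, 0],
  [0, 0, 0, 0],
  [0, 0, 0, 0],
  [0, 0, 0, 0],
  [0, 0, 0, 0],
], fingers=0.44)

```text
time: 11.85
tool_pos: [0.4501, 0.3859, 0.0088]
tool_rot: [0.0, 0.665, 0.747, 0.001]
contact_force: [0.1, -0.6, 6.5]
gripper_width: 0.459
```

Request:
jog_arm([
  [0, 0, -0.03, 0],
  [-0.02, 0, -0.046, 0],
  [-0.05, 0, -0.046, 0],
  [-0.08, 0, -0.046, 0],
  [-0.1, 0, -0.046, 0],
])

```text
time: 12.27
tool_pos: [0.4608, 0.2841, 0.0536]
tool_rot: [0.0, 0.665, 0.747, -0.0]
contact_force: [-0.6, -0.2, -2.7]
gripper_width: 0.453
```

Request:
jog_arm([
  [0, 0, 0, 0],
  [0, 0, 0, 0],
  [0, 0, 0, 0],
  [0, 0, 0, 0],
])

```text
time: 12.6
tool_pos: [0.4608, 0.2867, 0.0533]
tool_rot: [-0.0, 0.664, 0.747, 0.0]
contact_force: [0.9, 0.5, -0.3]
gripper_width: 0.453
```

```bash
python3 -c "
from h import *
diff('f0','f0');go([0,0,0])"
```

```text
t 12.65 pos [0.4608 0.2868 0.0533] ydeg 6.76 tilt [ 0.  0. -1.] F [ 0.4 -0.4 -0.8] w 0.454 j [0.42 0.04 1.94 0.   1.16 0.3 ]
shift [-0.2305 -0.4913  0.0532] turn 0
```

Request:
jog_arm([
  [0, 0, 0, 0],
  [0, 0, 0, 0],
], fingers=0.469)

```text
time: 12.82
tool_pos: [0.4608, 0.2866, 0.0533]
tool_rot: [-0.0, 0.664, 0.748, 0.0]
contact_force: [-0.5, 0.2, -1.0]
gripper_width: 0.468
```

Request:
jog_arm([
  [0, 0, 0, 0],
  [0, 0, 0, 0],
  [0, 0, 0, 0],
], fingers=0.44)

```text
time: 13.07
tool_pos: [0.4609, 0.2863, 0.0534]
tool_rot: [-0.0, 0.665, 0.747, 0.0]
contact_force: [-0.3, -0.4, 0.5]
gripper_width: 0.455
```

```bash
python3 -c "
from h import *
diff('f1','f0');go([0,0,0])"
```

```text
changed 161 (47, 63, 22, 21)
t 13.12 pos [0.4609 0.2862 0.0534] ydeg 6.7 tilt [ 0.  0. -1.] F [ 0.7  0.9 -0.3] w 0.455 j [0.42 0.04 1.94 0.   1.16 0.3 ]
shift [-0.2304 -0.4912  0.0532] turn 0
```

Request:
jog_arm([
  [0, 0, -0.018, 0],
  [0, 0, -0.026, 0],
  [0, 0, -0.026, 0],
  [0, 0, -0.026, 0],
  [0, 0, -0.026, 0],
])

```text
time: 13.53
tool_pos: [0.4607, 0.2857, 0.0788]
tool_rot: [-0.0, 0.665, 0.747, -0.0]
contact_force: [0.3, 0.0, -0.9]
gripper_width: 0.458
```

Request:
jog_arm([
  [0, 0, 0, 0],
  [0, 0, 0, 0],
], fingers=0.469)

```text
time: 13.7
tool_pos: [0.4604, 0.2856, 0.0786]
tool_rot: [-0.0, 0.665, 0.747, -0.001]
contact_force: [-0.9, -0.5, -0.1]
gripper_width: 0.469
```

Request:
jog_arm([
  [0, 0, 0, 0],
  [0, 0, 0, 0],
  [0, 0, 0, 0],
], fingers=0.44)

```text
time: 13.95
tool_pos: [0.4608, 0.2859, 0.079]
tool_rot: [-0.0, 0.665, 0.747, -0.0]
contact_force: [0.5, 0.7, -0.9]
gripper_width: 0.455
```

Request:
jog_arm([
  [0, 0, -0.01, 0],
  [0, 0, -0.01, 0],
  [0, 0, -0.01, 0],
  [0, 0, -0.01, 0],
])

```text
time: 14.28
tool_pos: [0.4612, 0.2861, 0.0898]
tool_rot: [0.0, 0.665, 0.747, 0.0]
contact_force: [0.1, -0.2, -0.7]
gripper_width: 0.45
```

Request:
jog_arm([
  [0, 0, 0, 0],
  [0, 0, 0, 0],
], fingers=0.469)

```text
time: 14.45
tool_pos: [0.4609, 0.2859, 0.0893]
tool_rot: [0.0, 0.665, 0.747, 0.0]
contact_force: [0.4, 0.1, -0.5]
gripper_width: 0.467
```

Request:
jog_arm([
  [0, 0, 0, 0],
  [0, 0, 0, 0],
  [0, 0, 0, 0],
], fingers=0.44)

```text
time: 14.7
tool_pos: [0.4609, 0.286, 0.0893]
tool_rot: [-0.0, 0.665, 0.747, 0.0]
contact_force: [0.7, -0.7, 0.5]
gripper_width: 0.439
```

```bash
cat >> h.py <<'E'
def panel(f,r0=90,c0=180):
    grab('side','tmp_s.png');w,_=grab('wrist','tmp_w.png')
    a=cv2.imread('pics/tmp_s.png')[r0:r0+100,c0:c0+100];b=cv2.imread('pics/tmp_w.png')
    cv2.imwrite('pics/'+f,np.hstack([cv2.resize(a,(350,350),interpolation=2),cv2.resize(b,(448,350))]))
E
python3 -c "
from h import *
go([0,0,0]);panel('f2.png')"
```

```text
t 14.7 pos [0.4609 0.286  0.0893] ydeg 6.7 tilt [ 0.  0. -1.] F [ 0.7 -0.7  0.5] w 0.439 j [ 0.42 -0.01  1.93  0.    1.23  0.3 ]
shift [-0.2303 -0.4911  0.0893] turn 0
```

View pics/f2.png

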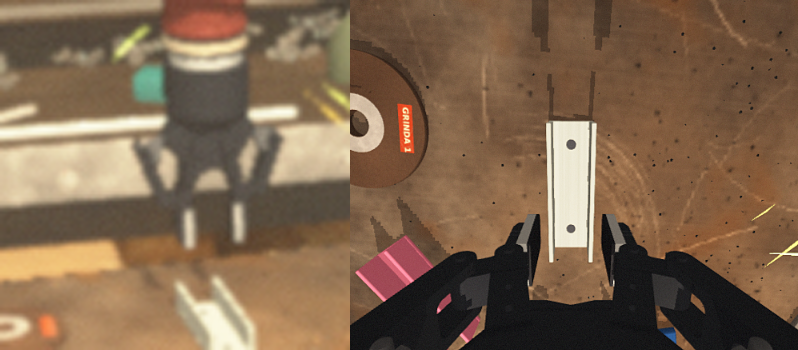

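It was dropped a third time in the last loosening: the side frame shows empty fingers, and the wrist frame shows the channel on its back at (571,185). I'll do only two loosening stages, then use the clip's base-plate edge as a fixed stop for the lower end and drive the upper end over it. I'm grasping the +y end again, a bit deeper, so the stop lies ahead.

Request:
jog_arm([
  [0.02, 0, -0.04, 0],
  [0.02, 0, -0.08, 0],
  [0.02, 0, -0.08, 0],
  [0.02, 0, -0.08, 0],
  [0.02, 0, -0.08, 0],
], fingers=1)

```text
time: 15.22
tool_pos: [0.4587, 0.3059, 0.1696]
tool_rot: [0.0, 0.665, 0.747, 0.0]
contact_force: [0.7, 0.1, -0.3]
gripper_width: 1.001
```

```bash
python3 -c "
from h import *
m,u=chan('w6.png',box=(40,400,200,380))
g=m+u*.044;go([g[0],g[1],0.009],np.degrees(np.arctan2(u[1],u[0]))-90)"
```

```text
px rect (254, 162, 44, 125)
centre [460. 286.] size [ 40. 122.] deg 96.56232
t 15.27 pos [0.458  0.3054 0.1683] ydeg 6.69 tilt [-0.001 -0.001 -1.   ] F [-0.  -1.  -0.4] w 0.996 j [ 0.45 -0.08  1.85 -0.    1.37  0.34]
shift [2.490e-02 1.000e-04 1.593e-01] turn 0.1
```

Request:
jog_arm([
  [0.025, 0, 0.03, 0],
  [0.025, 0, 0.07, 0],
  [0.025, 0, 0.11, 0],
  [0.025, 0, 0.145, 0],
  [0.025, 0, 0.158, 0],
])

```text
time: 15.68
tool_pos: [0.4501, 0.3275, 0.0034]
tool_rot: [-0.002, 0.665, 0.747, -0.006]
contact_force: [-1.6, -0.1, -1.3]
gripper_width: 0.999
```

Request:
jog_arm([
  [0, 0, 0, 0],
  [0, 0, 0, 0],
])

```text
time: 15.85
tool_pos: [0.4551, 0.3302, 0.0107]
tool_rot: [-0.0, 0.665, 0.747, -0.001]
contact_force: [1.4, 0.6, 0.5]
gripper_width: 0.999
```

Request:
jog_arm([
  [0, 0, 0, 0],
  [0, 0, 0, 0],
  [0, 0, 0, 0],
  [0, 0, 0, 0],
  [0, 0, 0, 0],
], fingers=0.44)

```text
time: 16.27
tool_pos: [0.4571, 0.3315, 0.0136]
tool_rot: [0.001, 0.665, 0.747, 0.002]
contact_force: [0.0, 0.1, 5.2]
gripper_width: 0.454
```

Request:
jog_arm([
  [0, 0, -0.03, 0],
  [0, 0, -0.045, -4],
  [0, 0, -0.045, -9],
  [0, 0, -0.045, -9],
  [0, 0, -0.045, -9],
])

```text
time: 16.68
tool_pos: [0.4555, 0.3305, 0.0564]
tool_rot: [-0.0, 0.605, 0.796, 0.0]
contact_force: [0.3, 0.1, -1.3]
gripper_width: 0.455
```

```bash
python3 -c "
from h import *
diff('g0','g0');go([.505,.251,.052],16)"
```

```text
t 16.73 pos [0.4551 0.3303 0.0558] ydeg 15.59 tilt [-0.001 -0.001 -1.   ] F [ 0.   0.2 -2.3] w 0.455 j [ 0.5   0.08  1.89 -0.    1.17  0.22]
shift [-0.0898  0.0268  0.0038] turn -0.4
```

Request:
jog_arm([
  [-0.03, 0.009, 0, 0],
  [-0.06, 0.018, 0, 0],
  [-0.09, 0.027, 0.004, -0.4],
  [-0.09, 0.027, 0.004, -0.4],
  [-0.09, 0.027, 0.004, -0.4],
])

```text
time: 17.15
tool_pos: [0.5057, 0.2499, 0.0511]
tool_rot: [-0.001, 0.603, 0.798, -0.001]
contact_force: [0.8, -0.2, -1.5]
gripper_width: 0.453
```

```bash
python3 -c "
from h import *
diff('g1','g1')"
```

Request:
jog_arm([
  [0, 0, 0, 0],
  [0, 0, 0, 0],
], fingers=0.469)

```text
time: 17.37
tool_pos: [0.5052, 0.252, 0.052]
tool_rot: [-0.0, 0.601, 0.799, -0.0]
contact_force: [-0.8, -0.6, -0.3]
gripper_width: 0.471
```

Request:
jog_arm([
  [0, 0, 0, 0],
  [0, 0, 0, 0],
  [0, 0, 0, 0],
], fingers=0.44)

```text
time: 17.62
tool_pos: [0.5057, 0.2518, 0.0524]
tool_rot: [0.0, 0.601, 0.799, 0.0]
contact_force: [-0.5, 0.0, -0.4]
gripper_width: 0.451
```

```bash
cat >> h.py <<'E'
def top(f,ref=None):
    im,c=grab('top',f);s=manip.state();hsv=cv2.cvtColor(im[:,:,::-1].copy(),cv2.COLOR_BGR2HSV)
    u,v=map(int,proj(c,s['tool_pos']));m=np.zeros(im.shape[:2],np.uint8);m[v-50:v+50,u-50:u+50]=cv2.inRange(hsv,(0,0,150),(179,75,255))[v-50:v+50,u-50:u+50]
    n,l,st,ce=cv2.connectedComponentsWithStats(m);print('tcp',u,v,'top blobs',[x.tolist() for x in st[1:] if x[4]>25])
E
python3 -c "
from h import *
im=diff('g2','g1');go([0,0,0]);top('tg2.png');grab('wrist','wg2.png')"
```

```text
changed 303 (74, 82, 25, 28)
t 17.67 pos [0.5058 0.2518 0.0524] ydeg 16.14 tilt [ 0.  0. -1.] F [ 0.8  0.2 -0.4] w 0.452 j [0.33 0.09 1.89 0.   1.16 0.05]
shift [-0.1013 -0.5558  0.0523] turn 0
tcp 176 216 top blobs [[183, 202, 35, 21, 489]]
```

Request:
jog_arm([
  [0, 0, -0.018, 0],
  [0, 0, -0.025, 0],
  [0, 0, -0.025, 0],
  [0, 0, -0.025, 0],
  [0, 0, -0.025, 0],
])

```text
time: 18.18
tool_pos: [0.5057, 0.2512, 0.0768]
tool_rot: [-0.0, 0.601, 0.799, -0.0]
contact_force: [0.1, 0.1, -1.0]
gripper_width: 0.45
```

```bash
python3 -c "
from h import *
top('tg3.png')"
```

```text
tcp 174 215 top blobs [[181, 200, 36, 22, 518]]
```

Request:
jog_arm([
  [0, 0, 0, 0],
  [0, 0, 0, 0],
], fingers=0.469)

```text
time: 18.4
tool_pos: [0.5056, 0.2511, 0.0767]
tool_rot: [-0.0, 0.601, 0.799, -0.0]
contact_force: [-0.6, 0.5, -0.5]
gripper_width: 0.472
```

Request:
jog_arm([
  [0, 0, 0, 0],
  [0, 0, 0, 0],
  [0, 0, 0, 0],
], fingers=0.44)

```text
time: 18.65
tool_pos: [0.506, 0.2513, 0.0773]
tool_rot: [0.0, 0.601, 0.799, 0.0]
contact_force: [0.8, 0.1, 0.4]
gripper_width: 0.439
```

```bash
python3 -c "
from h import *
top('tg4.png');go([0,0,0]);im,c=grab('side','g4.png')
a=cv2.imread('pics/g4.png');u,v=map(int,proj(c,manip.state()['tool_pos']));print(u,v)
b=cv2.imread('pics/tg4.png');w=cv2.imread('pics/wg2.png')
cv2.imwrite('pics/g4c.png',np.hstack([cv2.resize(a[v-50:v+60,u-45:u+65],(400,400),interpolation=2),cv2.resize(b[165:255,140:230],(400,400),interpolation=2)]))"
```

```text
tcp 174 214 top blobs [[182, 205, 27, 20, 369]]
t 18.7 pos [0.506  0.2513 0.0773] ydeg 16.1 tilt [ 0.  0. -1.] F [-0.5 -0.8  0.2] w 0.44 j [0.33 0.06 1.88 0.   1.21 0.05]
shift [-0.1012 -0.5559  0.0773] turn 0
255 165
```

Request:
jog_arm([
  [0.01, 0, -0.04, 0],
  [0.02, 0, -0.08, 0],
  [0.03, 0, -0.092, 0],
  [0.03, 0, -0.092, 0],
  [0.03, 0, -0.092, 0],
], fingers=1)

```text
time: 19.17
tool_pos: [0.4982, 0.2807, 0.1704]
tool_rot: [0.001, 0.601, 0.799, 0.001]
contact_force: [0.2, -0.1, 0.5]
gripper_width: 0.999
```

```bash
python3 -c "
from h import *
m,u=chan('w7.png',box=(40,400,180,400))
g=m+u*.046;go([g[0],g[1],0.009],np.degrees(np.arctan2(u[1],u[0]))-90)"
```

```text
px rect (253, 186, 43, 121)
centre [508. 240.] size [ 39. 123.] deg 106.18755
t 19.22 pos [0.4973 0.2799 0.1686] ydeg 16.12 tilt [-0.001 -0.001 -1.   ] F [-0.1 -0.2 -1.9] w 0.997 j [ 0.38 -0.03  1.8  -0.    1.37  0.1 ]
shift [ 0.0048 -0.0007  0.1596] turn -0.1
```

Request:
jog_arm([
  [0.005, -0.001, 0.04, 0],
  [0.005, -0.001, 0.08, 0],
  [0.005, -0.001, 0.12, 0],
  [0.005, -0.001, 0.15, 0],
  [0.005, -0.001, 0.165, 0],
])

```text
time: 19.63
tool_pos: [0.4898, 0.2818, -0.0035]
tool_rot: [-0.003, 0.601, 0.799, -0.005]
contact_force: [-0.4, 0.8, 0.1]
gripper_width: 1.004
```

Request:
jog_arm([
  [0, 0, 0, 0],
  [0, 0, 0, 0],
])

```text
time: 19.8
tool_pos: [0.4932, 0.2833, 0.0016]
tool_rot: [-0.001, 0.601, 0.799, -0.002]
contact_force: [0.2, 1.1, 1.2]
gripper_width: 1.0
```

Request:
jog_arm([
  [0, 0, 0, 0],
  [0, 0, 0, 0],
  [0, 0, 0, 0],
  [0, 0, 0, 0],
  [0, 0, 0, 0],
], fingers=0.44)

```text
time: 20.22
tool_pos: [0.4967, 0.2852, 0.0062]
tool_rot: [0.001, 0.601, 0.799, 0.001]
contact_force: [0.3, 0.6, 6.3]
gripper_width: 0.454
```

Request:
jog_arm([
  [0, 0, -0.03, 0],
  [0, 0, -0.05, 0],
  [0, 0, -0.05, 0],
  [0, 0, -0.05, 0],
  [0, 0, -0.05, 0],
])

```text
time: 20.63
tool_pos: [0.4946, 0.2844, 0.0534]
tool_rot: [-0.0, 0.601, 0.799, -0.001]
contact_force: [0.4, -0.2, -1.8]
gripper_width: 0.456
```

```bash
cat >> h.py <<'E'
def st(tag):
    im,c=grab('side',tag+'.png');s=manip.state();u,v=map(int,proj(c,s['tool_pos']));hsv=cv2.cvtColor(im[:,:,::-1].copy(),cv2.COLOR_BGR2HSV)
    m=np.zeros(im.shape[:2],np.uint8);m[v-22:v+50,u-25:u+30]=cv2.inRange(hsv,(15,0,195),(50,75,255))[v-22:v+50,u-25:u+30]
    n,l,S,ce=cv2.connectedComponentsWithStats(m);i=1+S[1:,4].argmax();x,y,w,h,A=S[i]
    print(tag,'tcp',u,v,'side blob rel',x-u,y-v,'to',x-u+w,y-v+h,'A',A,'z',s['tool_pos'].round(4),'w',round(s['gripper_width'],3),'t',round(s['time'],2))
E
python3 -c "
from h import *
st('h0')"
```

```text
h0 tcp 250 168 side blob rel -5 -10 to 23 17 A 308 z [0.4942 0.2842 0.0527] w 0.457 t 20.68
```

Request:
jog_arm([
  [0, 0, 0, 0],
], fingers=0.469)

```text
time: 20.77
tool_pos: [0.4941, 0.2841, 0.0525]
tool_rot: [-0.001, 0.601, 0.799, -0.001]
contact_force: [-0.9, 0.1, -0.8]
gripper_width: 0.473
```

Request:
jog_arm([
  [0, 0, 0, 0],
  [0, 0, 0, 0],
  [0, 0, 0, 0],
], fingers=0.44)

```text
time: 21.02
tool_pos: [0.4949, 0.2845, 0.0536]
tool_rot: [-0.0, 0.601, 0.799, -0.001]
contact_force: [-0.2, 0.5, -1.3]
gripper_width: 0.452
```

```bash
python3 -c "
from h import *
st('h1')"
```

```text
h1 tcp 250 168 side blob rel -5 -7 to 24 22 A 372 z [0.4951 0.2845 0.0539] w 0.456 t 21.07
```

Request:
jog_arm([
  [0, 0, 0, 0],
], fingers=0.469)

```text
time: 21.15
tool_pos: [0.4953, 0.2846, 0.0542]
tool_rot: [-0.0, 0.601, 0.799, -0.0]
contact_force: [-0.5, -0.5, 0.5]
gripper_width: 0.47
```

Request:
jog_arm([
  [0, 0, 0, 0],
  [0, 0, 0, 0],
], fingers=0.44)

```text
time: 21.32
tool_pos: [0.4953, 0.2846, 0.0543]
tool_rot: [0.0, 0.601, 0.799, 0.0]
contact_force: [-0.0, 1.1, -2.4]
gripper_width: 0.451
```

```bash
python3 -c "
from h import *
st('h2')"
```

```text
h2 tcp 250 168 side blob rel -5 -10 to 23 26 A 472 z [0.4953 0.2846 0.0544] w 0.45 t 21.37
```

Request:
jog_arm([
  [0, 0, -0.015, 0],
  [0, 0, -0.02, 0],
  [0, 0, -0.02, 0],
  [0, 0, -0.02, 0],
])

```text
time: 21.7
tool_pos: [0.4958, 0.2848, 0.0749]
tool_rot: [0.0, 0.601, 0.799, 0.001]
contact_force: [-0.7, -0.7, -1.2]
gripper_width: 0.452
```

Request:
jog_arm([
  [0, 0, 0, 0],
], fingers=0.469)

```text
time: 21.78
tool_pos: [0.4952, 0.2846, 0.074]
tool_rot: [-0.0, 0.601, 0.799, -0.0]
contact_force: [-0.3, 0.4, 0.6]
gripper_width: 0.474
```

Request:
jog_arm([
  [0, 0, 0, 0],
  [0, 0, 0, 0],
], fingers=0.44)

```text
time: 21.95
tool_pos: [0.4949, 0.2844, 0.0736]
tool_rot: [-0.0, 0.601, 0.799, -0.0]
contact_force: [-0.4, 1.1, -1.5]
gripper_width: 0.446
```

```bash
python3 -c "
from h import *
st('h3')"
```

```text
h3 tcp 250 162 side blob rel -6 -10 to 23 31 A 506 z [0.495  0.2845 0.0737] w 0.45 t 22.0
```

```bash
cat > ang.py <<'E'
from h import *
c=cams.get_calibration('side');p=manip.state()['tool_pos'];d=np.array([.276,-.961,0]);u0=proj(c,p)
for th in range(0,95,10):
    s,k=np.sin(np.radians(th)),np.cos(np.radians(th));a=k*d-np.array([0,0,s]);n=s*d+np.array([0,0,k])
    P=p+[0,0,.016]
    pts=[P+a*l+n*q for l in(-.014,.106) for q in(-.02,.01)]
    r=[(proj(c,x)-u0)[1] for x in pts];print(th,np.round(min(r)),np.round(max(r)),'low z rel tcp',round(min(x[2] for x in pts)-p[2],3))
E
python3 ang.py
```

```text
0 -9.0 13.0 low z rel tcp -0.004
10 -9.0 18.0 low z rel tcp -0.022
20 -10.0 22.0 low z rel tcp -0.039
30 -10.0 25.0 low z rel tcp -0.054
40 -10.0 27.0 low z rel tcp -0.067
50 -10.0 28.0 low z rel tcp -0.078
60 -9.0 28.0 low z rel tcp -0.086
70 -9.0 28.0 low z rel tcp -0.09
80 -10.0 28.0 low z rel tcp -0.092
90 -11.0 26.0 low z rel tcp -0.09
```

Request:
jog_arm([
  [0, 0, -0.01, 0],
  [0, 0, -0.015, 0],
  [0, 0, -0.015, 0],
  [0, 0, -0.015, 0],
])

```text
time: 22.33
tool_pos: [0.496, 0.2849, 0.0904]
tool_rot: [0.001, 0.601, 0.799, 0.001]
contact_force: [0.1, 0.0, -1.6]
gripper_width: 0.452
```

Request:
jog_arm([
  [0, 0, 0, 0],
], fingers=0.469)

```text
time: 22.42
tool_pos: [0.4955, 0.2847, 0.0897]
tool_rot: [0.0, 0.601, 0.799, 0.0]
contact_force: [-0.4, -0.1, -0.1]
gripper_width: 0.468
```

Request:
jog_arm([
  [0, 0, 0, 0],
  [0, 0, 0, 0],
], fingers=0.44)

```text
time: 22.58
tool_pos: [0.4952, 0.2846, 0.0892]
tool_rot: [-0.0, 0.601, 0.799, -0.0]
contact_force: [0.0, 0.5, -0.4]
gripper_width: 0.443
```

```bash
python3 -c "
from h import *
st('h4')"
```

```text
h4 tcp 250 158 side blob rel -5 -8 to 21 37 A 517 z [0.4952 0.2846 0.0891] w 0.439 t 22.63
```

```bash
python3 -c "
from h import *
st('h5');panel('h5c.png',100,200)
a=[cv2.resize(cv2.imread('pics/%s.png'%n)[110:210,205:305],(266,266),interpolation=2) for n in('h2','h3','h4')]
b=cv2.resize(cv2.imread('pics/h5c.png'),(798,333));cv2.imwrite('pics/h5d.png',np.vstack([np.hstack(a),b]))"
```

```text
h5 tcp 250 158 side blob rel -5 -8 to 21 37 A 523 z [0.4953 0.2847 0.0892] w 0.438 t 22.68
```

View pics/h5d.png

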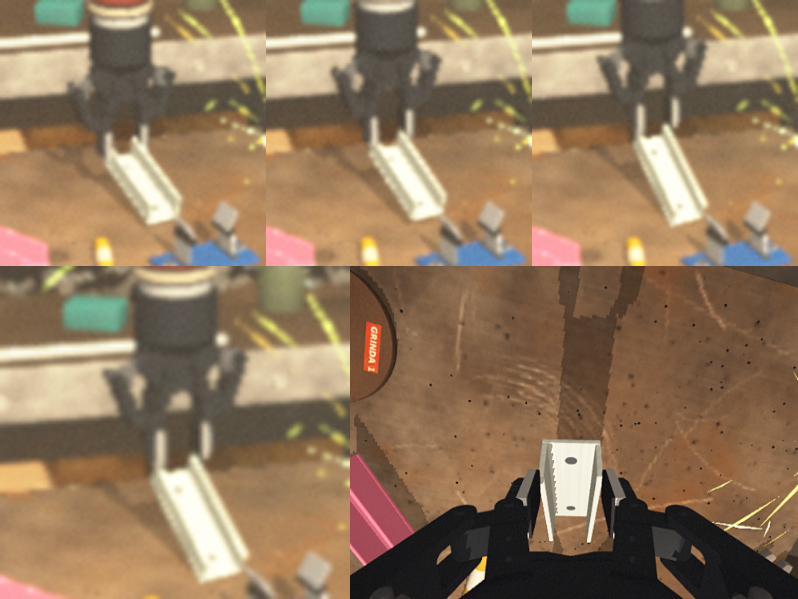

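The panels show that each 0.469 pulse also lets the channel slip. It now leans at about 45°, wedged at the finger tips, so 0.469 is practically a full release. The force threshold must lie between 0.468 and 0.469, so I'll re-grasp and loosen in 0.0002 steps.

Request:
jog_arm([
  [0, 0, 0, 0],
  [0, 0, -0.03, 0],
  [0, 0, -0.07, 0],
  [0.01, 0, -0.08, 0],
  [0.01, 0, -0.08, 0],
], fingers=1)

```text
time: 23.2
tool_pos: [0.4951, 0.2964, 0.1749]
tool_rot: [0.002, 0.601, 0.799, 0.004]
contact_force: [-0.1, 0.8, 1.5]
gripper_width: 1.002
```

```bash
python3 -c "
from h import *
m,u=chan('w8.png',box=(20,400,180,400))
g=m+u*.046;go([g[0],g[1],0.003],np.degrees(np.arctan2(u[1],u[0]))-90)"
```

```text
px rect (251, 169, 44, 122)
centre [499. 270.] size [ 40. 122.] deg 105.302864
t 23.25 pos [0.4938 0.2953 0.1719] ydeg 16.14 tilt [ 0.005  0.002 -1.   ] F [-0.3 -0.1  0.3] w 1.0 j [ 0.41 -0.02  1.79 -0.    1.37  0.13]
shift [ 0.0203 -0.0019  0.1689] turn 0.8
```

Request:
jog_arm([
  [0.02, -0.002, 0.04, 0.8],
  [0.02, -0.002, 0.08, 0.8],
  [0.02, -0.002, 0.12, 0.8],
  [0.02, -0.002, 0.15, 0.8],
  [0.02, -0.002, 0.168, 0.8],
])

```text
time: 23.67
tool_pos: [0.4803, 0.3106, -0.0057]
tool_rot: [-0.002, 0.607, 0.795, -0.005]
contact_force: [0.3, -0.7, -0.2]
gripper_width: 0.998
```

Request:
jog_arm([
  [0, 0, 0, 0],
  [0, 0, 0, 0],
  [0, 0, 0, 0],
  [0, 0, 0, 0],
  [0, 0, 0, 0],
], fingers=0.44)

```text
time: 24.08
tool_pos: [0.4868, 0.3137, 0.0036]
tool_rot: [0.001, 0.607, 0.795, 0.002]
contact_force: [1.1, 0.0, -0.5]
gripper_width: 0.458
```

Request:
jog_arm([
  [0, 0, -0.04, 0],
  [0, 0, -0.08, 0],
  [0, 0, -0.11, 0],
  [0, 0, -0.11, 0],
  [0, 0, -0.11, 0],
])

```text
time: 24.5
tool_pos: [0.4873, 0.314, 0.1156]
tool_rot: [0.002, 0.607, 0.795, 0.003]
contact_force: [0.5, 0.1, -1.4]
gripper_width: 0.457
```

Request:
jog_arm([
  [0, 0, 0, 0],
  [0, 0, 0, 0],
], fingers=0.4672)

```text
time: 24.67
tool_pos: [0.4839, 0.3124, 0.1097]
tool_rot: [-0.001, 0.607, 0.795, -0.001]
contact_force: [-0.5, 0.2, -0.1]
gripper_width: 0.468
```

```bash
cat >> h.py <<'E'
def df(a,b):
    c=cams.get_calibration('side');u,v=map(int,proj(c,manip.state()['tool_pos']))
    im,_=grab('side',a+'.png');x=cv2.imread('pics/'+a+'.png')
    if a!=b:
        y=cv2.imread('pics/'+b+'.png');d=cv2.medianBlur((cv2.absdiff(x,y).max(2)>45).astype(np.uint8),3)[v-25:v+60,u-30:u+40];r=cv2.boundingRect(d);print('changed',d.sum(),'rel',r[0]-30,r[1]-25,'to',r[0]+r[2]-30,r[1]+r[3]-25,end=' ')
    s=manip.state();print(a,s['tool_pos'].round(3),round(s['gripper_width'],3),s['contact_force'].round(1),round(s['time'],2))
E
python3 -c "
from h import *
df('i0','i0')"
```

```text
i0 [0.484 0.312 0.109] 0.467 [-0.3  0.2 -1. ] 24.72
```

Request:
jog_arm([
  [0, 0, 0, 0],
  [0, 0, 0, 0],
], fingers=0.4682)

```text
time: 24.88
tool_pos: [0.4843, 0.3125, 0.1098]
tool_rot: [-0.001, 0.607, 0.795, -0.001]
contact_force: [-0.5, 0.7, -0.5]
gripper_width: 0.469
```

```bash
python3 -c "
from h import *
df('i1','i0')"
```

```text
changed 0 rel -30 -25 to -30 -25 i1 [0.485 0.313 0.11 ] 0.472 [ 0.6 -0.8 -1.5] 24.93
```

Request:
jog_arm([
  [0, 0, 0, 0],
  [0, 0, 0, 0],
], fingers=0.4684)

```text
time: 25.1
tool_pos: [0.4849, 0.3129, 0.111]
tool_rot: [-0.0, 0.607, 0.795, -0.0]
contact_force: [0.3, -0.6, -0.7]
gripper_width: 0.466
```

```bash
python3 -c "
from h import *
df('i2','i0')"
```

```text
changed 0 rel -30 -25 to -30 -25 i2 [0.485 0.313 0.111] 0.469 [-0.1 -0.3 -1. ] 25.15
```

Request:
jog_arm([
  [0, 0, 0, 0],
  [0, 0, 0, 0],
], fingers=0.4686)

```text
time: 25.32
tool_pos: [0.4851, 0.3129, 0.1113]
tool_rot: [0.0, 0.607, 0.795, 0.0]
contact_force: [-0.2, 0.1, -0.7]
gripper_width: 0.47
```

```bash
python3 -c "
from h import *
df('i3','i0')"
```

```text
changed 3 rel 12 -3 to 14 -1 i3 [0.485 0.313 0.111] 0.47 [ 0.5  0.2 -1.2] 25.37
```

Request:
jog_arm([
  [0, 0, 0, 0],
  [0, 0, 0, 0],
], fingers=0.4687)

```text
time: 25.53
tool_pos: [0.4851, 0.3129, 0.1114]
tool_rot: [0.0, 0.607, 0.795, 0.0]
contact_force: [-0.3, 1.5, -0.2]
gripper_width: 0.468
```

```bash
python3 -c "
from h import *
df('i4','i0')"
```

```text
changed 3 rel 12 -3 to 14 -1 i4 [0.485 0.313 0.111] 0.466 [ 0.3 -0.4 -0.5] 25.58
```

Request:
jog_arm([
  [0, 0, 0, 0],
  [0, 0, 0, 0],
], fingers=0.4688)

```text
time: 25.75
tool_pos: [0.4851, 0.3129, 0.1113]
tool_rot: [-0.0, 0.607, 0.795, 0.0]
contact_force: [0.5, -0.2, -0.6]
gripper_width: 0.469
```

```bash
python3 -c "
from h import *
df('i5','i0')"
```

```text
changed 0 rel -30 -25 to -30 -25 i5 [0.485 0.313 0.111] 0.469 [-0.4 -0.  -1.3] 25.8
```

Nothing moves yet. I'll continue with 0.0001–0.0002 steps of one row each.

Request:
jog_arm([
  [0, 0, 0, 0],
  [0, 0, 0, 0],
], fingers=0.469)

```text
time: 25.97
tool_pos: [0.4851, 0.3129, 0.1113]
tool_rot: [-0.0, 0.607, 0.795, -0.0]
contact_force: [0.0, 0.2, -0.4]
gripper_width: 0.471
```

```bash
python3 -c "
from h import *
df('i6','i0')"
```

```text
changed 0 rel -30 -25 to -30 -25 i6 [0.485 0.313 0.111] 0.466 [ 0.3 -0.4 -0.7] 26.02
```

Request:
jog_arm([
  [0, 0, 0, 0],
  [0, 0, 0, 0],
], fingers=0.4691)

```text
time: 26.18
tool_pos: [0.4851, 0.3129, 0.1113]
tool_rot: [0.0, 0.607, 0.795, -0.0]
contact_force: [-0.4, -0.1, -2.0]
gripper_width: 0.469
```

```bash
python3 -c "
from h import *
df('i7','i0')"
```

```text
changed 0 rel -30 -25 to -30 -25 i7 [0.485 0.313 0.111] 0.47 [-0.1 -0.6  0. ] 26.23
```

Request:
jog_arm([
  [0, 0, 0, 0],
  [0, 0, 0, 0],
], fingers=0.4693)

```text
time: 26.4
tool_pos: [0.4851, 0.3129, 0.1113]
tool_rot: [-0.0, 0.607, 0.795, -0.0]
contact_force: [0.6, -0.0, -1.0]
gripper_width: 0.475
```

```bash
python3 -c "
from h import *
df('i8','i0')"
```

```text
changed 0 rel -30 -25 to -30 -25 i8 [0.485 0.313 0.111] 0.471 [-0.1 -0.4 -0.6] 26.45
```

Request:
jog_arm([
  [0, 0, 0, 0],
  [0, 0, 0, 0],
], fingers=0.4695)

```text
time: 26.62
tool_pos: [0.4851, 0.3129, 0.1113]
tool_rot: [-0.0, 0.607, 0.795, -0.0]
contact_force: [0.8, -0.8, -1.0]
gripper_width: 0.472
```

```bash
python3 -c "
from h import *
df('i9','i0')"
```

```text
changed 0 rel -30 -25 to -30 -25 i9 [0.485 0.313 0.111] 0.469 [-0.4 -0.3 -0.9] 26.67
```

Request:
jog_arm([
  [0, 0, 0, 0],
  [0, 0, 0, 0],
], fingers=0.4697)

```text
time: 26.83
tool_pos: [0.485, 0.3129, 0.1113]
tool_rot: [-0.0, 0.607, 0.795, -0.0]
contact_force: [-0.4, 0.8, -1.0]
gripper_width: 0.472
```

```bash
python3 -c "
from h import *
df('i10','i0')"
```

```text
changed 0 rel -30 -25 to -30 -25 i10 [0.485 0.313 0.111] 0.474 [ 0.5 -1.  -0.4] 26.88
```

Request:
jog_arm([
  [0, 0, 0, 0],
  [0, 0, 0, 0],
], fingers=0.47)

```text
time: 27.05
tool_pos: [0.485, 0.3129, 0.1113]
tool_rot: [-0.0, 0.607, 0.795, -0.0]
contact_force: [-0.5, -1.3, -1.2]
gripper_width: 0.472
```

```bash
python3 -c "
from h import *
df('i11','i0')"
```

```text
changed 0 rel -30 -25 to -30 -25 i11 [0.485 0.313 0.111] 0.472 [-0.7  0.6 -0.8] 27.1
```

Request:
jog_arm([
  [0, 0, 0, 0],
  [0, 0, 0, 0],
], fingers=0.4702)

```text
time: 27.27
tool_pos: [0.4852, 0.3129, 0.1114]
tool_rot: [0.0, 0.607, 0.795, 0.0]
contact_force: [-0.1, -0.6, 0.1]
gripper_width: 0.471
```

```bash
python3 -c "
from h import *
df('i12','i0')"
```

```text
changed 603 rel -5 -3 to 23 32 i12 [0.485 0.313 0.111] 0.468 [ 0.1 -0.2 -1. ] 27.32
```

Request:
jog_arm([
  [0, 0, 0, 0],
  [0, 0, 0, 0],
], fingers=0.4704)

```text
time: 27.48
tool_pos: [0.485, 0.3129, 0.1113]
tool_rot: [-0.0, 0.607, 0.795, -0.0]
contact_force: [0.5, -0.0, 0.3]
gripper_width: 0.467
```

```bash
python3 -c "
from h import *
df('i13','i0')"
```

```text
changed 616 rel -10 -7 to 23 30 i13 [0.485 0.313 0.111] 0.468 [-0.6 -0.4 -0.1] 27.53
```

Request:
jog_arm([
  [0, 0, 0, 0],
  [0, 0, 0, 0],
], fingers=0.44)

```text
time: 27.7
tool_pos: [0.4852, 0.313, 0.1117]
tool_rot: [0.0, 0.607, 0.795, 0.0]
contact_force: [-0.7, -0.7, 0.1]
gripper_width: 0.445
```

```bash
python3 -c "
from h import *
df('i14','i13')
for n in ('i12','i13','i14'):
    a=cv2.imread('pics/%s.png'%n);hsv=cv2.cvtColor(a,cv2.COLOR_BGR2HSV);m=cv2.inRange(hsv,(15,0,180),(50,75,255))[135:215,215:285]
    k,l,S,_=cv2.connectedComponentsWithStats(m);print(n,[x.tolist() for x in S[1:] if x[4]>30])"
```

```text
changed 0 rel -30 -25 to -30 -25 i14 [0.485 0.313 0.112] 0.452 [-1.   0.2  0.2] 27.75
i12 [[0, 0, 20, 11, 177], [24, 0, 25, 45, 653], [41, 0, 29, 7, 166]]
i13 [[0, 0, 20, 11, 177], [20, 0, 18, 44, 510], [41, 0, 29, 7, 165]]
i14 [[0, 0, 20, 11, 178], [21, 0, 19, 44, 499], [41, 0, 29, 7, 167]]
```

```bash
cat >> h.py <<'E'
def plane(c,uv,p0,d):   # ray meets vertical plane through p0 spanned by d and z -> (along d, z)
    n=np.cross(d,[0,0,1]);a,b=ray(c,uv,0),ray(c,uv,.3);t=n@(p0-a)/(n@(b-a));x=a+t*(b-a);return np.round([(x-p0)@d,x[2]],4)
E
python3 -c "
from h import *
c=cams.get_calibration('side');s=manip.state();p=s['tool_pos'];q=s['tool_rot'];r=R.from_quat([q[1],q[2],q[3],q[0]]).as_matrix();d=-r[:,0];print('d',d.round(3),proj(c,p).round(1))
a=cv2.imread('pics/i14.png');hsv=cv2.cvtColor(a,cv2.COLOR_BGR2HSV);m=cv2.inRange(hsv,(15,0,180),(50,75,255));m[:,:225]=0;m[:,265:]=0
for row in range(134,186,3):
    x=np.where(m[row,225:265])[0]+225
    if len(x): print(row,x.min(),x.max(),len(x),plane(c,((x.min()+x.max())/2,row),p,d))
"
```

```text
d [ 0.264 -0.965 -0.   ] [245.3 148.8]
134 225 264 15 [-0.0033  0.1611]
137 225 264 23 [-0.0039  0.1508]
140 225 264 31 [-0.0044  0.1404]
143 225 254 21 [-0.0436  0.1166]
146 240 254 14 [0.0131 0.1261]
149 240 251 12 [0.0014 0.1116]
152 240 252 13 [0.0046 0.1024]
155 238 251 14 [-0.0074  0.0876]
158 238 250 13 [-0.0119  0.0754]
161 238 251 14 [-0.0086  0.066 ]
164 236 250 15 [-0.0209  0.0505]
167 236 250 15 [-0.0216  0.0395]
170 237 250 14 [-0.0183  0.0299]
173 237 249 7 [-0.0229  0.0172]
176 238 239 2 [-0.0601 -0.0091]
```

```bash
python3 -c "
from h import *
panel('x.png',120,195);im,c=grab('top','ti.png');u,v=map(int,proj(c,manip.state()['tool_pos']));print(u,v)
b=cv2.imread('pics/ti.png')[v-45:v+45,u-40:u+80];a=cv2.imread('pics/x.png')
cv2.imwrite('pics/x2.png',np.vstack([a,cv2.resize(cv2.resize(b,(320,240),interpolation=2),(a.shape[1],240))]))"
```

```text
146 220
```

View pics/x2.png

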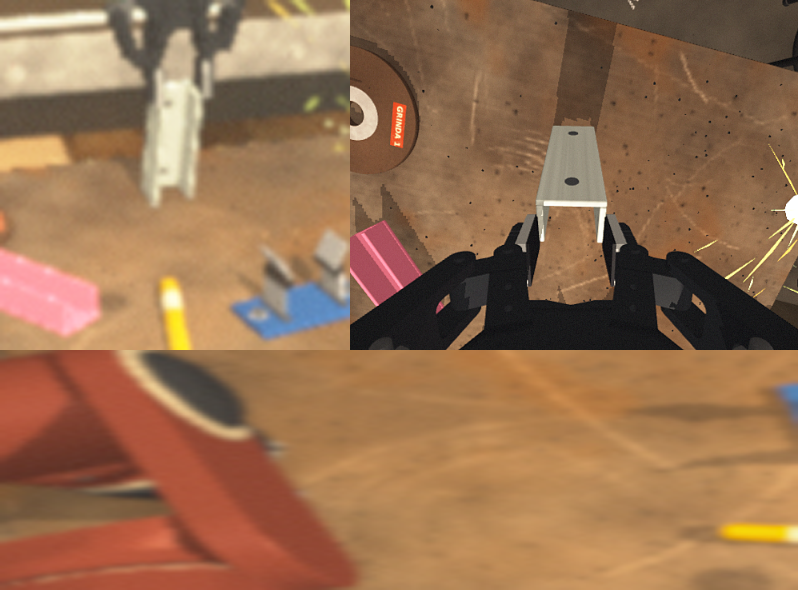

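The channel now hangs near vertical, firmly held, open side facing the clip. In the wrist frame, the upper back edge is at about (238–320,255) and the lower one at about (256–304,159).

```bash
python3 -c "
from h import *
c=cams.get_calibration('wrist');K=np.array(c['camera_matrix']);T=np.array(c['cam_to_world']);s=manip.state();p=s['tool_pos'];q=s['tool_rot'];r=R.from_quat([q[1],q[2],q[3],q[0]]).as_matrix();d=-r[:,0]
im=cv2.imread('pics/tmp_w.png');hsv=cv2.cvtColor(im,cv2.COLOR_BGR2HSV);m=cv2.inRange(hsv,(0,0,120),(179,60,255))
for row in (152,156,160,164,168,200,240,248,252,256,260):
    x=np.where(m[row,225:335])[0]+225;print(row,(x.min(),x.max(),len(x)) if len(x) else None)
def pt(u0,u1,v):
    z=K[0,0]*.04/(u1-u0);x=np.linalg.inv(K)@[(u0+u1)/2,v,1]*z;return T[:3,:3]@(x*[1,-1,-1])+T[:3,3]
A=pt(237.5,320,255);B=pt(256,304,159)
for P in(A,B):print('along d',((P-p)@d).round(4),'z',P[2].round(4),'side',((P-p)@r[:,1]).round(4))
print(np.linalg.norm(A-B),'lean deg',np.degrees(np.arctan2((B-A)@d,A[2]-B[2])))"
```

```text
152 (np.int64(253), np.int64(304), 52)
156 (np.int64(252), np.int64(305), 54)
160 (np.int64(251), np.int64(306), 44)
164 (np.int64(250), np.int64(306), 57)
168 (np.int64(249), np.int64(307), 59)
200 (np.int64(242), np.int64(312), 71)
240 (np.int64(232), np.int64(320), 89)
248 (np.int64(233), np.int64(319), 31)
252 (np.int64(233), np.int64(319), 26)
256 (np.int64(233), np.int64(319), 29)
260 (np.int64(225), np.int64(331), 35)
along d -0.0109 z 0.1114 side 0.0007
along d -0.0454 z -0.0124 side 0.0027
0.12848988363112535 lean deg -15.581535802106268
```

```bash
python3 -c "
from h import *
c=cams.get_calibration('wrist');K=np.array(c['camera_matrix']);T=np.array(c['cam_to_world']);s=manip.state();p=s['tool_pos'];q=s['tool_rot'];r=R.from_quat([q[1],q[2],q[3],q[0]]).as_matrix();d=-r[:,0]
im=cv2.imread('pics/tmp_w.png');hsv=cv2.cvtColor(im,cv2.COLOR_BGR2HSV);m=cv2.inRange(hsv,(0,0,100),(179,70,255))
w={row:(lambda x:(x.min()+225,x.max()+226,len(x)) if len(x) else None)(np.where(m[row,225:335])[0]) for row in range(140,262,1)}
print({k:tuple(map(int,v)) for k,v in w.items() if v and (k<156 or 234<k<252)})
n=np.cross(d,[0,0,1])
for L in [(151,246),(150,243),(149,246)]:
    # back plane unknown: use known length 0.12 with depth from widths averaged
    def pt(v):
        u0,u1,_=w[v];z=K[0,0]*.04/(u1-u0);x=np.linalg.inv(K)@[(u0+u1)/2,v,1]*z;return T[:3,:3]@(x*[1,-1,-1])+T[:3,3]
    B,A=pt(L[0]),pt(L[1]-6);print(L,((A-p)@d).round(4),A[2].round(4),((B-p)@d).round(4),B[2].round(4),np.linalg.norm(A-B).round(4),'lean',np.degrees(np.arctan2((B-A)@d,A[2]-B[2])).round(1))"
```

```text
{151: (254, 288, 30), 152: (253, 305, 52), 153: (253, 305, 52), 154: (252, 306, 54), 155: (252, 306, 54), 235: (233, 320, 87), 236: (233, 320, 87), 237: (233, 321, 88), 238: (233, 321, 88), 239: (232, 321, 89), 240: (232, 321, 89), 241: (232, 321, 89), 242: (232, 321, 89), 243: (232, 321, 89), 244: (232, 321, 89), 245: (232, 321, 89), 246: (233, 321, 88), 247: (233, 321, 71), 248: (232, 320, 33), 249: (233, 321, 31), 250: (233, 321, 32), 251: (233, 321, 32)}
(151, 246) -0.0217 0.1199 -0.0443 -0.1243 0.2453 lean -5.3Traceback (most recent call last):
  File "<string>", line 12, in <module>
    B,A=pt(L[0]),pt(L[1]-6);print(L,((A-p)@d).round(4),A[2].round(4),((B-p)@d).round(4),B[2].round(4),np.linalg.norm(A-B).round(4),'lean',np.degrees(np.arctan2((B-A)@d,A[2]-B[2])).round(1))
        ~~^^^^^^
  File "<string>", line 11, in pt
    u0,u1,_=w[v];z=K[0,0]*.04/(u1-u0);x=np.linalg.inv(K)@[(u0+u1)/2,v,1]*z;return T[:3,:3]@(x*[1,-1,-1])+T[:3,3]
    ^^^^^^^
TypeError: cannot unpack non-iterable NoneType object
```

```bash
python3 -c "
from h import *
c=cams.get_calibration('wrist');K=np.array(c['camera_matrix']);T=np.array(c['cam_to_world']);s=manip.state();p=s['tool_pos'];q=s['tool_rot'];r=R.from_quat([q[1],q[2],q[3],q[0]]).as_matrix();d=-r[:,0]
def pt(u0,u1,v,z=None):
    z=z or K[0,0]*.04/(u1-u0);x=np.linalg.inv(K)@[(u0+u1)/2,v,1]*z;return T[:3,:3]@(x*[1,-1,-1])+T[:3,3]
for wa in(87.5,88.5,89.5):
    A=pt(276.7-wa/2,276.7+wa/2,246.5)
    zz=np.linspace(.2,.5,601);Bs=np.array([pt(253,305.5,151.5,z) for z in zz]);D=np.linalg.norm(Bs-A,axis=1)
    i=np.where(zz>K[0,0]*.04/88)[0];B=Bs[i[np.abs(D[i]-.12).argmin()]];B2=pt(253,305.5,151.5)
    print(wa,'A',((A-p)@d).round(4),A[2].round(4),'B',((B-p)@d).round(4),B[2].round(4),'lean',np.degrees(np.arctan2((B-A)@d,A[2]-B[2])).round(1),'B by width',((B2-p)@d).round(4),B2[2].round(4))
print(p.round(4))"
```

```text
87.5 A -0.018 0.1184 B -0.0526 0.0036 lean -16.8 B by width -0.053 0.0088
88.5 A -0.0186 0.1199 B -0.0527 0.0051 lean -16.6 B by width -0.053 0.0088
89.5 A -0.0191 0.1214 B -0.0528 0.0061 lean -16.3 B by width -0.053 0.0088
[0.4853 0.313  0.1116]
```

Request:
jog_arm([
  [0, 0, 0, 0],
], fingers=0.462)

```text
time: 27.98
tool_pos: [0.4854, 0.313, 0.1115]
tool_rot: [0.0, 0.607, 0.795, 0.0]
contact_force: [0.4, -0.1, 0.5]
gripper_width: 0.462
```

Request:
jog_arm([
  [0, 0, 0, 0],
], fingers=0.466)

```text
time: 28.07
tool_pos: [0.4853, 0.313, 0.1114]
tool_rot: [0.0, 0.607, 0.795, 0.0]
contact_force: [0.9, 0.3, 0.1]
gripper_width: 0.464
```

Request:
jog_arm([
  [0, 0, 0, 0],
], fingers=0.468)

```text
time: 28.15
tool_pos: [0.4853, 0.313, 0.1114]
tool_rot: [0.0, 0.607, 0.795, 0.0]
contact_force: [0.1, 0.4, 1.4]
gripper_width: 0.469
```

Request:
jog_arm([
  [0.001, 0, 0.004, 0],
  [0.002, 0, 0.008, 0],
  [0.003, 0, 0.012, 0],
  [0.004, 0, 0.016, 0],
  [0.004, 0, 0.016, 0],
], fingers=0.469)

```text
time: 28.57
tool_pos: [0.4843, 0.317, 0.095]
tool_rot: [0.0, 0.607, 0.795, 0.0]
contact_force: [1.7, -0.0, 2.9]
gripper_width: 0.47
```

```bash
cat >> h.py <<'E'
def lean(f):
    im,c=grab('wrist',f);im=cv2.imread('pics/'+f);K=np.array(c['camera_matrix']);T=np.array(c['cam_to_world']);s=manip.state();p=s['tool_pos'];q=s['tool_rot'];r=R.from_quat([q[1],q[2],q[3],q[0]]).as_matrix();d=-r[:,0]
    hsv=cv2.cvtColor(im,cv2.COLOR_BGR2HSV);m=cv2.inRange(hsv,(0,0,100),(179,70,255))[:,225:335];m=cv2.morphologyEx(m,cv2.MORPH_CLOSE,np.ones((3,3)))
    mid=m[:,50:60].mean(1)>128 # central back column
    rows=np.where(mid)[0];rows=rows[(rows>60)&(rows<330)];k=np.split(rows,np.where(np.diff(rows)>12)[0]+1);k=max(k,key=len);b,a=k[0],k[-1]
    xs=lambda v:(lambda x:(x.min()+225,x.max()+226))(np.where(m[v])[0])
    ub,ua=xs(b+3),xs(a-2)
    def pt(u,v,z): return T[:3,:3]@((np.linalg.inv(K)@[(u[0]+u[1])/2,v,1]*z)*[1,-1,-1])+T[:3,3]
    A=pt(ua,a,K[0,0]*.04/(ua[1]-ua[0]));B2=pt(ub,b,K[0,0]*.04/(ub[1]-ub[0]))
    z0=K[0,0]*.04/(ua[1]-ua[0]);zz=np.linspace(z0,.5,800);Bs=np.array([pt(ub,b,z) for z in zz]);B=Bs[np.abs(np.linalg.norm(Bs-A,axis=1)-.12).argmin()]
    print('t',round(s['time'],2),'p',p.round(4),'F',s['contact_force'].round(1),'w',round(s['gripper_width'],3),'px',b,ub,a,ua,'A',((A-p)@d).round(4),A[2].round(4),'B',((B-p)@d).round(4),B[2].round(4),'lean',np.degrees(np.arctan2((B-A)@d,A[2]-B[2])).round(1),'Bw',((B2-p)@d).round(4),B2[2].round(4))
E
python3 -c "
from h import *
lean('l1.png')"
```

```text
t 28.62 p [0.4841 0.3169 0.095 ] F [ 1.1 -0.2  1.5] w 0.466 px 158 (np.int64(250), np.int64(306)) 268 (np.int64(225), np.int64(335)) A -0.0211 0.1315 B -0.0501 0.015 lean -14.0 Bw -0.0496 0.0087
```

Request:
jog_arm([
  [0.008, 0, 0.001, 0],
  [0.016, 0, 0.001, 0],
  [0.024, 0, 0.001, 0],
  [0.031, 0, 0.001, 0],
  [0.031, 0, 0.001, 0],
])

```text
time: 29.03
tool_pos: [0.4747, 0.348, 0.0936]
tool_rot: [-0.001, 0.606, 0.795, -0.001]
contact_force: [0.9, -0.1, -0.0]
gripper_width: 0.471
```

```bash
sed -i 's/225:335/205:355/;s/m\[:,50:60\]/m[:,70:80]/;s/x.min()+225,x.max()+226/x.min()+205,x.max()+206/' h.py; python3 -c "
from h import *
lean('l2.png')
im=cv2.imread('pics/l2.png');hsv=cv2.cvtColor(im,cv2.COLOR_BGR2HSV);m=cv2.inRange(hsv,(0,0,100),(179,70,255))
for r in range(120,300,12):
    x=np.where(m[r,205:355])[0]+205;print(r,x.min() if len(x) else 0,x.max() if len(x) else 0,len(x),im[r,280].tolist())"
```

```text
t 29.08 p [0.4748 0.3474 0.0936] F [ 0.9 -0.1  0.2] w 0.471 px 198 (np.int64(250), np.int64(304)) 261 (np.int64(218), np.int64(334)) A -0.0265 0.1349 B -0.0226 0.0149 lean 1.9 Bw -0.0209 0.007
120 0 0 0 [55, 76, 100]
132 0 0 0 [49, 73, 96]
144 0 0 0 [59, 81, 102]
156 0 0 0 [51, 74, 99]
168 0 0 0 [51, 71, 94]
180 0 0 0 [43, 63, 87]
192 0 0 0 [48, 69, 97]
204 249 304 49 [96, 104, 110]
216 243 309 67 [114, 130, 132]
228 238 314 77 [119, 137, 143]
240 233 319 76 [73, 77, 78]
252 227 324 98 [110, 130, 135]
264 217 335 66 [80, 118, 164]
276 211 340 64 [108, 153, 200]
288 206 346 59 [79, 118, 161]
```

Request:
jog_arm([
  [0, 0, 0.003, 0],
  [0, 0, 0.005, 0],
  [0, 0, 0.005, 0],
])

```text
time: 29.33
tool_pos: [0.4752, 0.3462, 0.0882]
tool_rot: [-0.0, 0.607, 0.795, -0.001]
contact_force: [0.1, -0.3, -0.1]
gripper_width: 0.472
```

Request:
jog_arm([
  [0, 0, 0, 0],
  [0, 0, 0, 0],
  [0, 0, 0, 0],
], fingers=0.44)

```text
time: 29.58
tool_pos: [0.4755, 0.3463, 0.0888]
tool_rot: [-0.0, 0.607, 0.795, -0.0]
contact_force: [-0.3, 0.3, -1.8]
gripper_width: 0.46
```

```bash
python3 -c "
from h import *
lean('l3.png');go([.549,.097,.24],16)
# refine clip from the first wide wrist/top pictures: project its rectangle check on side0
im=cv2.imread('pics/side0.png');c=cams.get_calibration('side');hsv=cv2.cvtColor(im,cv2.COLOR_BGR2HSV);m=np.zeros(im.shape[:2],np.uint8);m[180:230,250:310]=cv2.inRange(hsv,(100,90,50),(125,255,255))[180:230,250:310]
m=cv2.morphologyEx(m,cv2.MORPH_CLOSE,np.ones((7,7)));ct=max(cv2.findContours(m,0,2)[0],key=cv2.contourArea)
w=np.array([ray(c,p[0],.008)[:2] for p in ct],np.float32)*1000;r=cv2.minAreaRect(w);print(r)"
```

```text
t 29.63 p [0.4756 0.3463 0.0889] F [-0.2  0.8 -0.6] w 0.46 px 198 (np.int64(249), np.int64(304)) 271 (np.int64(215), np.int64(337)) A -0.0249 0.136 B -0.0233 0.0162 lean 0.8 Bw -0.0212 0.0064
t 29.63 pos [0.4756 0.3463 0.0889] ydeg 15.28 tilt [-0.001 -0.    -1.   ] F [-0.2  0.8 -0.6] w 0.46 j [ 0.5   0.1   1.82 -0.    1.23  0.24]
shift [-0.2599  0.005  -0.151 ] turn -0.7
((551.8671875, 89.09405517578125), (105.71247863769531, 60.87028503417969), 14.261552810668945)
```

The wrist measurement gives a lean of about 1°, so the channel is upright in a firm grip. I'll lift it over the clip and take one wrist measurement of the blue plate.

Request:
jog_arm([
  [0, 0, -0.04, 0],
  [-0.01, 0, -0.08, 0],
  [-0.03, 0, -0.115, 0],
  [-0.06, 0.001, -0.14, 0],
  [-0.095, 0.002, -0.161, 0],
])

```text
time: 30.05
tool_pos: [0.5033, 0.2557, 0.2537]
tool_rot: [0.001, 0.606, 0.796, 0.002]
contact_force: [0.8, 1.0, -0.2]
gripper_width: 0.453
```

Request:
jog_arm([
  [-0.04, 0.001, 0, -0.5],
  [-0.08, 0.002, 0, -0.7],
  [-0.12, 0.003, 0, -0.7],
  [-0.155, 0.003, 0, -0.7],
  [-0.185, 0.003, 0, -0.7],
])

```text
time: 30.47
tool_pos: [0.5547, 0.0755, 0.2503]
tool_rot: [0.0, 0.602, 0.798, -0.0]
contact_force: [0.4, -0.4, -0.5]
gripper_width: 0.462
```

Request:
jog_arm([
  [0, 0, 0, 0],
  [0, 0, 0, 0],
  [0, 0, 0, 0],
  [0, 0, 0, 0],
])

```text
time: 30.8
tool_pos: [0.5542, 0.0789, 0.2502]
tool_rot: [-0.0, 0.601, 0.799, 0.0]
contact_force: [-0.6, 0.3, -1.1]
gripper_width: 0.462
```

```bash
cat >> h.py <<'E'
def clip(f):
    im,c=grab('wrist',f);b=cv2.imread('pics/'+f);hsv=cv2.cvtColor(b,cv2.COLOR_BGR2HSV);m=cv2.inRange(hsv,(98,90,40),(125,255,255))
    n,l,S,_=cv2.connectedComponentsWithStats(m);P=np.argwhere(np.isin(l,[i for i in range(1,n) if S[i,4]>60]))[:,::-1];h=cv2.convexHull(P.astype(np.int32))
    w=np.array([ray(c,q[0],.008)[:2] for q in h],np.float32)*1000;r=cv2.minAreaRect(w);bx=cv2.boxPoints(r);e=max([bx[1]-bx[0],bx[2]-bx[1]],key=np.linalg.norm)
    print('clip px',cv2.boundingRect(P.astype(np.int32)),'centre',np.round(r[0],1),np.round(r[1],1),'x-axis deg',(np.degrees(np.arctan2(e[1],e[0]))+90)%180-90)
E
python3 -c "
from h import *
lean('l4.png');clip('c1.png');go([.549,.097,.25],16)"
```

```text
t 30.85 p [0.5542 0.0791 0.2502] F [-0.   0.5 -1.5] w 0.459 px 198 (np.int64(249), np.int64(304)) 271 (np.int64(215), np.int64(337)) A -0.0248 0.2973 B -0.0232 0.1775 lean 0.8 Bw -0.021 0.1677
clip px (232, 147, 91, 49) centre [549.2  97.9] [108.7  58.3] x-axis deg 16.112518
t 30.9 pos [0.5542 0.0791 0.2502] ydeg 16.1 tilt [-0.  0. -1.] F [-0.4 -0.4 -1. ] w 0.461 j [ 0.01 -0.11  1.74  0.    1.51 -0.27]
shift [ 0.0187 -0.      0.0002] turn 0.1
```

Request:
jog_arm([
  [0.006, 0, 0.02, 0],
  [0.0115, 0, 0.05, 0],
  [0.0115, 0, 0.075, 0],
  [0.0115, 0, 0.085, 0],
  [0.0115, 0, 0.085, 0],
])

```text
time: 31.32
tool_pos: [0.549, 0.0897, 0.1618]
tool_rot: [-0.003, 0.601, 0.799, -0.002]
contact_force: [-0.1, 0.3, -1.0]
gripper_width: 0.457
```

```bash
python3 -c "
from h import *
go([.5514,.0902,.097],16.1)"
```

```text
t 31.32 pos [0.549  0.0897 0.1618] ydeg 16.07 tilt [-0.007 -0.    -1.   ] F [-0.1  0.3 -1. ] w 0.457 j [ 0.03 -0.05  1.84 -0.    1.36 -0.25]
shift [-0.0003  0.0029  0.0647] turn -0.0
```

Request:
jog_arm([
  [0, 0, 0.012, 0],
  [0, 0, 0.024, 0],
  [0, 0, 0.034, 0],
  [0, 0, 0.042, 0],
  [0, 0, 0.05, 0],
])

```text
time: 31.73
tool_pos: [0.553, 0.0889, 0.1173]
tool_rot: [0.001, 0.602, 0.799, 0.001]
contact_force: [-1.8, -0.4, 6.2]
gripper_width: 0.462
```

```bash
python3 -c "
from h import *
go([.5514,.0902,.097],16.1)"
```

```text
t 31.73 pos [0.553  0.0889 0.1173] ydeg 16.0 tilt [ 0.004  0.    -1.   ] F [-1.8 -0.4  6.2] w 0.462 j [ 0.03 -0.01  1.87 -0.    1.27 -0.25]
shift [ 0.0017 -0.0013  0.0203] turn -0.1
```

Request:
jog_arm([
  [0, 0, 0.006, 0],
  [0, 0, 0.012, 0],
  [0, 0, 0.016, 0],
  [0, 0, 0.019, 0],
  [0, 0, 0.021, 0],
])

```text
time: 32.15
tool_pos: [0.553, 0.0888, 0.0963]
tool_rot: [0.001, 0.602, 0.799, 0.001]
contact_force: [-4.2, 0.1, 16.9]
gripper_width: 0.458
```

Request:
jog_arm([
  [0, 0, 0.001, 0],
  [0, 0, 0.001, 0],
  [0, 0, 0.001, 0],
])

```text
time: 32.4
tool_pos: [0.553, 0.0889, 0.0964]
tool_rot: [0.001, 0.602, 0.799, 0.001]
contact_force: [-3.3, 0.2, 11.1]
gripper_width: 0.456
```

```bash
python3 -c "
from h import *
go([.5514,.0902,.097],16.1);lean('l5.png')"
```

```text
t 32.4 pos [0.553  0.0889 0.0964] ydeg 16.0 tilt [ 0.003 -0.    -1.   ] F [-3.3  0.2 11.1] w 0.456 j [ 0.03  0.02  1.88 -0.    1.24 -0.25]
shift [ 0.0017 -0.0011 -0.0006] turn -0.1
t 32.45 p [0.553  0.0889 0.0964] F [-2.4 -0.5  9.9] w 0.462 px 198 (np.int64(238), np.int64(315)) 271 (np.int64(215), np.int64(337)) A -0.0249 0.1435 B -0.0233 0.0237 lean 0.8 Bw -0.0351 0.0779
```

Seated: the TCP is at 0.096, as expected for the base plate, with about 11 N of push. I'll release, check and re-take.

Request:
jog_arm([
  [0, 0, 0, 0],
  [0, 0, 0, 0],
  [0, 0, 0, 0],
  [0, 0, 0, 0],
  [0, 0, 0, 0],
], fingers=1)

```text
time: 32.87
tool_pos: [0.5512, 0.0889, 0.0929]
tool_rot: [-0.0, 0.602, 0.799, -0.0]
contact_force: [-0.6, 0.0, -0.2]
gripper_width: 0.996
```

Request:
jog_arm([
  [0, 0, -0.03, 0],
  [0, 0, -0.06, 0],
  [0, 0, -0.06, 0],
  [0, 0, -0.06, 0],
  [0, 0, -0.06, 0],
])

```text
time: 33.28
tool_pos: [0.5512, 0.089, 0.153]
tool_rot: [-0.0, 0.602, 0.799, -0.0]
contact_force: [0.5, -0.0, -1.0]
gripper_width: 0.997
```

```bash
python3 -c "
from h import *
c=cams.get_calibration('wrist');im,c=grab('wrist','r1.png');b=cv2.imread('pics/r1.png');hsv=cv2.cvtColor(b,cv2.COLOR_BGR2HSV);m=cv2.inRange(hsv,(0,0,100),(179,70,255))
for r in range(190,330,10):
    x=np.where(m[r,215:345])[0]+215;print(r,(int(x.min()),int(x.max()),len(x)) if len(x) else 0,end=' ')
d=np.array([.277,-.961,0]);x=np.array([.961,.277,0]);o=np.array([.549,.098,0])
for z in(.128,.008):
  print('expected z',z,[proj(c,o+d*k+x*e+[0,0,z]).round(0).tolist() for k in(-.015,.015) for e in(-.02,.02)])
c=cams.get_calibration('side');im,c=grab('side','r1s.png');b=cv2.imread('pics/r1s.png');hsv=cv2.cvtColor(b,cv2.COLOR_BGR2HSV);m=cv2.inRange(hsv,(15,0,180),(50,75,255))
print('side exp',[proj(c,o+d*k+x*e+[0,0,z]).round(0).tolist() for z in(.128,.008) for k in(.015,-.015) for e in(-.02,.02)])
k,l,S,_=cv2.connectedComponentsWithStats(m);print([s.tolist() for s in S[1:] if s[4]>60 and 240<s[0]<330 and 130<s[1]<230])
go([.553,.089,.102],16.1)"
```

```text
190 (226, 329, 91) 200 (219, 332, 101) 210 (232, 324, 93) 220 (232, 324, 93) 230 (232, 323, 49) 240 (244, 313, 25) 250 (244, 313, 21) 260 (245, 313, 16) 270 (245, 312, 12) 280 0 290 0 300 0 310 0 320 0 expected z 0.128 [[241.0, 215.0], [314.0, 215.0], [243.0, 265.0], [313.0, 265.0]]
expected z 0.008 [[255.0, 180.0], [299.0, 180.0], [256.0, 212.0], [298.0, 212.0]]
side exp [[277.0, 172.0], [289.0, 170.0], [272.0, 169.0], [284.0, 166.0], [277.0, 210.0], [288.0, 206.0], [272.0, 205.0], [283.0, 202.0]]
[[273, 167, 22, 43, 676], [325, 183, 14, 34, 214]]
t 33.38 pos [0.5504 0.0889 0.1516] ydeg 16.0 tilt [-0.003 -0.    -1.   ] F [ 0.  -0.7 -0.2] w 1.001 j [ 0.03 -0.04  1.85  0.    1.34 -0.25]
shift [-0.0007  0.0027  0.0496] turn -0.1
```

The release checks out: the wrist view shows the top end at columns 244–313 (241–314 expected), and the side blob spans rows 167–210 (166–210 expected). It stands in the clip. Now I'll take it again and draw it out.

Request:
jog_arm([
  [-0.005, 0.001, 0.02, 0],
  [-0.005, 0.001, 0.04, 0],
  [-0.005, 0.001, 0.05, 0],
  [-0.005, 0.001, 0.05, 0],
])

```text
time: 33.72
tool_pos: [0.5506, 0.0843, 0.0988]
tool_rot: [-0.003, 0.602, 0.799, -0.003]
contact_force: [-0.9, -0.0, -0.6]
gripper_width: 0.999
```

Request:
jog_arm([
  [0, 0, 0, 0],
  [0, 0, 0, 0],
  [0, 0, 0, 0],
  [0, 0, 0, 0],
  [0, 0, 0, 0],
], fingers=0.44)

```text
time: 34.13
tool_pos: [0.5545, 0.0844, 0.105]
tool_rot: [0.001, 0.602, 0.799, 0.001]
contact_force: [-2.7, -0.9, 5.0]
gripper_width: 0.452
```

```bash
python3 -c "
from h import *
go([.553,.089,.102],16.1)"
```

```text
t 34.13 pos [0.5545 0.0844 0.105 ] ydeg 16.01 tilt [ 0.002 -0.    -1.   ] F [-2.7 -0.9  5. ] w 0.452 j [ 0.02  0.01  1.87 -0.    1.25 -0.26]
shift [ 0.0048 -0.0002  0.0029] turn -0.1
```

Request:
jog_arm([
  [0, 0, -0.015, 0],
  [0, 0, -0.03, 0],
  [0, 0, -0.05, 0],
  [0, 0, -0.08, 0],
  [0, 0, -0.12, 0],
])

```text
time: 34.55
tool_pos: [0.5516, 0.0844, 0.2211]
tool_rot: [-0.002, 0.602, 0.799, -0.002]
contact_force: [1.3, -0.3, -1.5]
gripper_width: 0.455
```

Request:
jog_arm([
  [0, 0, 0, 0],
  [0, 0, 0, 0],
  [0, 0, 0, 0],
])

```text
time: 34.8
tool_pos: [0.5536, 0.0845, 0.2233]
tool_rot: [0.0, 0.602, 0.799, 0.0]
contact_force: [-0.4, -0.3, -2.0]
gripper_width: 0.456
```

```bash
python3 -c "
from h import *
lean('m1.png');st('m1s');go([.518,-.160,.2],-10.45)
im=cv2.imread('pics/side0.png');c=cams.get_calibration('side');hsv=cv2.cvtColor(im,cv2.COLOR_BGR2HSV);m=np.zeros(im.shape[:2],np.uint8);m[225:285,260:330]=cv2.inRange(hsv,(50,80,30),(85,255,255))[225:285,260:330]
ct=max(cv2.findContours(m,0,2)[0],key=cv2.contourArea)
w=np.array([ray(c,p[0],.0063)[:2] for p in ct],np.float32)*1000;print(cv2.minAreaRect(w))"
```

```text
t 34.85 p [0.553  0.0844 0.222 ] F [-0.1  0.2 -1.6] w 0.454 px 189 (np.int64(242), np.int64(311)) 251 (np.int64(227), np.int64(325)) A -0.0216 0.2451 B -0.0247 0.1253 lean -1.5 Bw -0.0359 0.1849
m1s tcp 283 140 side blob rel -9 -15 to 9 34 A 589 z [0.5527 0.0844 0.2213] w 0.453 t 34.9
t 34.9 pos [0.5527 0.0844 0.2213] ydeg 15.99 tilt [-0.003 -0.    -1.   ] F [ 0.2  0.7 -1.4] w 0.453 j [ 0.02 -0.1   1.78 -0.    1.46 -0.26]
shift [-0.2254 -0.1006  0.0215] turn 26.4
((520.5726928710938, -163.26901245117188), (165.85354614257812, 97.95439147949219), 79.75313568115234)
```

Request:
jog_arm([
  [-0.035, -0.015, 0, 6],
  [-0.07, -0.03, 0, 12],
  [-0.105, -0.045, 0.01, 19],
  [-0.14, -0.06, 0.02, 26.4],
  [-0.16, -0.067, 0.025, 26.4],
])

```text
time: 35.32
tool_pos: [0.5311, -0.0905, 0.195]
tool_rot: [-0.002, 0.77, 0.638, -0.002]
contact_force: [0.7, 0.8, -0.0]
gripper_width: 0.452
```

Request:
jog_arm([
  [0, 0, 0, 0],
  [0, 0, 0, 0],
  [0, 0, 0, 0],
])

```text
time: 35.57
tool_pos: [0.533, -0.0872, 0.1973]
tool_rot: [-0.001, 0.768, 0.64, -0.0]
contact_force: [0.4, 0.6, -1.5]
gripper_width: 0.455
```

```bash
python3 -c "
from h import *
go([.5324,-.0883,.108],-10.4);lean('m2.png')"
```

```text
t 35.57 pos [ 0.533  -0.0872  0.1973] ydeg -10.39 tilt [-0.002  0.001 -1.   ] F [ 0.4  0.6 -1.5] w 0.455 j [-0.3  -0.13  1.84  0.    1.43 -0.12]
shift [-0.0013 -0.0002  0.0893] turn 0.0
t 35.62 p [ 0.5333 -0.0869  0.1978] F [-0.2 -0.2 -0.3] w 0.454 px 189 (np.int64(249), np.int64(302)) 252 (np.int64(228), np.int64(325)) A -0.0201 0.218 B -0.0238 0.098 lean -1.8 Bw -0.0251 0.1046
```

Request:
jog_arm([
  [-0.001, 0, 0.03, 0],
  [-0.001, 0, 0.06, 0],
  [-0.001, 0, 0.085, 0],
  [-0.001, 0, 0.089, 0],
  [-0.001, 0, 0.091, 0],
])

```text
time: 36.03
tool_pos: [0.5322, -0.0873, 0.1057]
tool_rot: [-0.002, 0.768, 0.641, -0.001]
contact_force: [-0.8, 0.6, -0.7]
gripper_width: 0.449
```

Request:
jog_arm([
  [0, 0, 0.002, 0],
  [0, 0, 0.004, 0],
  [0, 0, 0.004, 0],
])

```text
time: 36.28
tool_pos: [0.5344, -0.0889, 0.105]
tool_rot: [0.001, 0.768, 0.64, 0.001]
contact_force: [0.4, 0.6, -0.3]
gripper_width: 0.453
```

```bash
python3 -c "
from h import *
go([.5324,-.0883,.101],-10.4)"
```

```text
t 36.28 pos [ 0.5344 -0.0889  0.105 ] ydeg -10.38 tilt [ 0.003 -0.001 -1.   ] F [ 0.4  0.6 -0.3] w 0.453 j [-0.3  -0.03  1.92  0.    1.25 -0.12]
shift [ 0.0003 -0.0021  0.004 ] turn 0.0
```

Almost touching. I'll lower a little more, loosen in steps, and tip along the arc.

Request:
jog_arm([
  [0, -0.001, 0.002, 0],
  [0, -0.001, 0.004, 0],
  [0, -0.001, 0.004, 0],
  [0, -0.001, 0.004, 0],
])

```text
time: 36.62
tool_pos: [0.5336, -0.0891, 0.1029]
tool_rot: [0.001, 0.768, 0.64, 0.001]
contact_force: [-3.8, 0.5, 10.8]
gripper_width: 0.452
```

Request:
jog_arm([
  [0, 0, 0, 0],
], fingers=0.462)

```text
time: 36.7
tool_pos: [0.5338, -0.0892, 0.1027]
tool_rot: [0.002, 0.768, 0.64, 0.001]
contact_force: [-2.8, 0.5, 9.4]
gripper_width: 0.463
```

Request:
jog_arm([
  [0, 0, 0.001, 0],
], fingers=0.466)

```text
time: 36.78
tool_pos: [0.5341, -0.0894, 0.1025]
tool_rot: [0.002, 0.768, 0.64, 0.001]
contact_force: [-4.9, 1.4, 17.6]
gripper_width: 0.461
```

Request:
jog_arm([
  [0, 0, 0.001, 0],
  [0, 0, 0.001, 0],
], fingers=0.468)

```text
time: 36.95
tool_pos: [0.5339, -0.0893, 0.1007]
tool_rot: [0.002, 0.768, 0.64, 0.001]
contact_force: [-2.1, 0.4, 5.4]
gripper_width: 0.465
```

```bash
python3 -c "
from h import *
lean('m3.png');go([.5324,-.0883,.101],-10.4)"
```

```text
t 37.0 p [ 0.5337 -0.0893  0.1003] F [-1.9 -0.6  5.2] w 0.471 px 190 (np.int64(248), np.int64(303)) 254 (np.int64(227), np.int64(326)) A -0.0206 0.124 B -0.0239 0.0042 lean -1.6 Bw -0.0263 0.0166
t 37.0 pos [ 0.5337 -0.0893  0.1003] ydeg -10.41 tilt [ 0.004 -0.001 -1.   ] F [-1.9 -0.6  5.2] w 0.471 j [-0.3  -0.03  1.92 -0.    1.24 -0.12]
shift [ 0.0007 -0.0015 -0.0007] turn -0.0
```

Request:
jog_arm([
  [-0.007, 0, 0, 0],
  [-0.014, 0, 0, 0],
  [-0.021, 0, 0, 0],
  [-0.028, 0, 0.001, 0],
], fingers=0.469)

```text
time: 37.33
tool_pos: [0.5272, -0.1171, 0.0965]
tool_rot: [0.0, 0.768, 0.64, 0.0]
contact_force: [0.9, 0.6, 0.2]
gripper_width: 0.47
```

```bash
python3 -c "
from h import *
lean('m4.png');go([.5324,-.0883,.101],-10.4)"
```

```text
t 37.38 p [ 0.5269 -0.1182  0.0962] F [-0.7 -1.6  1.5] w 0.47 px 155 (np.int64(248), np.int64(306)) 258 (np.int64(224), np.int64(330)) A -0.0234 0.1281 B -0.0524 0.0118 lean -14.0 Bw -0.0529 0.0176
t 37.38 pos [ 0.5269 -0.1182  0.0962] ydeg -10.47 tilt [ 0.    -0.001 -1.   ] F [-0.7 -1.6  1.5] w 0.47 j [-0.36 -0.03  1.93 -0.    1.24 -0.17]
shift [ 0.0303 -0.     -0.0048] turn -0.1
```

It tips as planned (14°, lower end fixed). Continuing along the arc.

Request:
jog_arm([
  [-0.01, 0, 0, 0],
  [-0.02, 0, 0.003, 0],
  [-0.028, 0, 0.006, 0],
  [-0.037, 0, 0.011, 0],
  [-0.045, 0, 0.016, 0],
])

```text
time: 37.8
tool_pos: [0.5186, -0.1615, 0.0796]
tool_rot: [-0.0, 0.768, 0.64, -0.0]
contact_force: [-0.3, 0.5, -0.1]
gripper_width: 0.467
```

```bash
python3 -c "
from h import *
lean('m5.png');st('m5s')"
```

```text
t 37.85 p [ 0.5178 -0.1623  0.0784] F [-1.4 -2.7  0.1] w 0.468 px 96 (np.int64(242), np.int64(311)) 236 (np.int64(229), np.int64(324)) A -0.0268 0.0958 B -0.0915 -0.0051 lean -32.6 Bw -0.0885 0.0265
m5s tcp 292 229 side blob rel -9 -12 to 14 3 A 166 z [ 0.518  -0.1615  0.0789] w 0.474 t 37.9
```

Request:
jog_arm([
  [-0.008, 0, 0.006, 0],
  [-0.015, 0, 0.013, 0],
  [-0.022, 0, 0.02, 0],
  [-0.028, 0, 0.028, 0],
  [-0.033, 0, 0.035, 0],
])

```text
time: 38.32
tool_pos: [0.5126, -0.1934, 0.0441]
tool_rot: [-0.0, 0.768, 0.64, -0.0]
contact_force: [-0.6, -0.0, 0.2]
gripper_width: 0.468
```

```bash
python3 -c "
from h import *
lean('m6.png');st('m6s')"
```

```text
t 38.37 p [ 0.5116 -0.1935  0.0426] F [-2.  -0.2 -1.3] w 0.473 px 119 (np.int64(234), np.int64(321)) 303 (np.int64(213), np.int64(339)) A -0.0165 0.097 B -0.0751 -0.0075 lean -29.3 Bw -0.0739 0.0342
m6s tcp 293 248 side blob rel -9 -17 to 11 19 A 457 z [ 0.5117 -0.193   0.0433] w 0.471 t 38.42
```

```bash
python3 -c "
from h import *
p=manip.state()['tool_pos'];d=np.array([-.181,-.983,0]);pc=np.array([.519,-.161,0])
cs=cams.get_calibration('side');cw=cams.get_calibration('wrist')
im=cv2.imread('pics/m6s.png');hsv=cv2.cvtColor(im,cv2.COLOR_BGR2HSV);m=cv2.inRange(hsv,(10,0,130),(60,80,255))
for r in range(222,276,4):
    x=np.where(m[r,265:325])[0]+265;print('s',r,(int(x.min()),int(x.max()),len(x)) if len(x) else 0,end=';')
im=cv2.imread('pics/m6.png');hsv=cv2.cvtColor(im,cv2.COLOR_BGR2HSV);m=cv2.inRange(hsv,(0,0,100),(179,70,255));print()
for r in range(60,330,12):
    x=np.where(m[r,200:360])[0]+200;print('w',r,(int(x.min()),int(x.max()),len(x)) if len(x) else 0,im[r,277].tolist(),end=';')
print()
x=np.array([.983,-.181,0])
for ph in(42,55,70,80):
    f=np.radians(ph);a=np.array(d*np.sin(f)+[0,0,np.cos(f)]);nn=d*np.cos(f)-np.array([0,0,np.sin(f)])
    C=pc-d*.063+[0,0,.0063] # rim corner at B
    for nm,P in(('Bback',C-nn*.03),('Aback',C-nn*.03+a*.12),('Arim',C+a*.12)):
        print(ph,nm,'z',P[2].round(3),'side',proj(cs,P).round(0),'wrist',[proj(cw,P+x*e).round(0).tolist() for e in(-.02,.02)])"
```

```text
s 222 0;s 226 0;s 230 0;s 234 (286, 299, 14);s 238 (284, 306, 22);s 242 (283, 306, 23);s 246 (283, 306, 24);s 250 (283, 305, 23);s 254 (286, 303, 18);s 258 (286, 304, 19);s 262 (286, 304, 9);s 266 (287, 303, 6);s 270 0;s 274 0;
w 60 (234, 319, 22) [75, 101, 78];w 72 (232, 321, 90) [164, 177, 187];w 84 (232, 321, 90) [152, 175, 181];w 96 (233, 321, 89) [157, 176, 183];w 108 (233, 320, 69) [64, 60, 67];w 120 (234, 320, 87) [158, 180, 190];w 132 (234, 319, 86) [154, 175, 181];w 144 (234, 319, 86) [154, 177, 180];w 156 (235, 319, 85) [228, 244, 249];w 168 (235, 318, 84) [210, 232, 236];w 180 (236, 318, 83) [213, 233, 237];w 192 (236, 317, 82) [215, 233, 238];w 204 (237, 317, 81) [217, 234, 239];w 216 (237, 316, 80) [218, 236, 239];w 228 (238, 316, 79) [212, 233, 238];w 240 (238, 316, 79) [217, 235, 239];w 252 (238, 315, 78) [215, 234, 239];w 264 (216, 335, 91) [87, 92, 94];w 276 (211, 340, 91) [90, 89, 94];w 288 (206, 346, 101) [221, 236, 240];w 300 (213, 338, 83) [220, 235, 241];w 312 0 [71, 117, 60];w 324 0 [43, 43, 49];
42 Bback z 0.026 side [290. 230.] wrist [[236.0, 15.0], [327.0, 14.0]]
42 Aback z 0.116 side [293. 216.] wrist [[202.0, 266.0], [368.0, 266.0]]
42 Arim z 0.095 side [294. 228.] wrist [[220.0, 303.0], [345.0, 304.0]]
55 Bback z 0.031 side [291. 230.] wrist [[235.0, 24.0], [328.0, 24.0]]
55 Aback z 0.1 side [294. 226.] wrist [[218.0, 313.0], [348.0, 313.0]]
55 Arim z 0.075 side [294. 238.] wrist [[231.0, 316.0], [332.0, 316.0]]
70 Bback z 0.034 side [291. 230.] wrist [[235.0, 40.0], [328.0, 40.0]]
70 Aback z 0.076 side [294. 239.] wrist [[232.0, 326.0], [332.0, 326.0]]
70 Arim z 0.047 side [295. 251.] wrist [[240.0, 310.0], [321.0, 310.0]]
80 Bback z 0.036 side [291. 231.] wrist [[235.0, 52.0], [328.0, 52.0]]
80 Aback z 0.057 side [295. 248.] wrist [[238.0, 321.0], [324.0, 321.0]]
80 Arim z 0.027 side [295. 259.] wrist [[245.0, 298.0], [316.0, 298.0]]
```

The wrist profile (rows 61–305, width 90 narrowing to 78) matches the channel already flat on the pad, open side down, and clear of the fingers. I'll retreat and verify.

Request:
jog_arm([
  [0, 0, 0, 0],
  [0, 0, 0, 0],
  [0, 0, -0.03, 0],
  [0, 0, -0.07, 0],
  [0, 0, -0.11, 0],
], fingers=1)

```text
time: 38.83
tool_pos: [0.5123, -0.1921, 0.1557]
tool_rot: [-0.001, 0.768, 0.64, -0.0]
contact_force: [0.5, 0.2, 0.8]
gripper_width: 1.001
```

Request:
jog_arm([
  [-0.04, 0, 0, 0],
  [-0.05, 0, 0, 0],
  [-0.05, 0, 0, 0],
  [-0.05, 0, 0, 0],
])

```text
time: 39.17
tool_pos: [0.5038, -0.2418, 0.1551]
tool_rot: [-0.0, 0.769, 0.64, 0.0]
contact_force: [0.0, 0.2, 0.5]
gripper_width: 1.0
```

```bash
python3 -c "
from h import *
go([.519,-.161,.2],-10.4)
m,u=chan('z1.png',z=.0363,box=(0,400,150,410))
im,c=grab('wrist','z2.png');b=cv2.imread('pics/z2.png');hsv=cv2.cvtColor(b,cv2.COLOR_BGR2HSV);g=cv2.inRange(hsv,(45,70,30),(85,255,255))
g=cv2.morphologyEx(g,cv2.MORPH_OPEN,np.ones((5,5)));P=np.argwhere(g)[:,::-1].astype(np.int32);h=cv2.convexHull(P);w=np.array([ray(c,q[0],.0063)[:2] for q in h],np.float32)*1000;print('pad',cv2.minAreaRect(w),cv2.boundingRect(P))
ms,_=chan,0
im,c=grab('side','z3.png');b=cv2.imread('pics/z3.png');hsv=cv2.cvtColor(b,cv2.COLOR_BGR2HSV);k=cv2.inRange(hsv,(10,0,130),(60,80,255))[215:290,265:335];n,l,S,C=cv2.connectedComponentsWithStats(k);i=1+S[1:,4].argmax();print('side',S[i],C[i]+[265,215])
d=np.array([-.181,-.983,0]);x=np.array([.983,-.181,0]);o=np.array([m[0],m[1],0])
print([proj(c,o+d*a+x*e+[0,0,z]).round(0).tolist() for z in(.0363,.0063) for a in(-.06,.06) for e in(-.02,.02)])
im,c=grab('top','z4.png')
b=cv2.imread('pics/z4.png');hsv=cv2.cvtColor(b,cv2.COLOR_BGR2HSV);a0=cv2.imread('pics/top0.png')
# bystanders: change vs start
for nm,(u,v) in {'wrench':(233,147),'ring':(304,144),'marker':(240,246),'magnet':(380,154)}.items():
    D=cv2.absdiff(a0,b)[v-25:v+25,u-40:u+40].max(2);print(nm,int((D>60).sum()))"
```

```text
t 39.17 pos [ 0.5038 -0.2418  0.1551] ydeg -10.46 tilt [-0.     0.001 -1.   ] F [0.  0.2 0.5] w 1.0 j [-0.58 -0.04  1.84  0.    1.35 -0.4 ]
shift [ 0.0823  0.0002 -0.0448] turn -0.1
px rect (250, 19, 54, 162)
centre [ 519. -156.] size [118.  40.] deg 79.65113
pad ((518.2490234375, -160.1611328125), (167.11575317382812, 98.39128112792969), 79.70301818847656) (217, 4, 121, 203)
side [ 19  16  21  37 566] [293.62720848 247.18727915]
[[283.0, 231.0], [298.0, 231.0], [286.0, 256.0], [302.0, 256.0], [283.0, 241.0], [298.0, 241.0], [286.0, 267.0], [302.0, 266.0]]
wrench 0
ring 0
marker 0
magnet 84
```

```bash
python3 -c "
from h import *
a=cv2.imread('pics/top0.png');b=cv2.imread('pics/z4.png')
for i in(a,b):
    h=cv2.cvtColor(i,cv2.COLOR_BGR2HSV);m=(cv2.inRange(h,(0,150,60),(8,255,255))|cv2.inRange(h,(172,150,60),(179,255,255)))[135:175,355:405];y,x=np.where(m);print('magnet px',x.mean()+355,y.mean()+135,len(x))
print(manip.job_done())"
```

```text
magnet px 380.08245243128965 154.10570824524314 473
magnet px 383.7269565217391 156.97391304347826 575
the job is handed in; nothing more can be done
None
```

The channel lies open side down on the green grinding pad, and I handed the job in at about 39 s of the 64 s allowed. No verdict was reported.

**What I did:** The arm could not tilt the tool. I gripped the channel near one end and eased the fingers open in tiny steps until it swung down. I then righted it against the bench and pressed it into the clip with about 11 N. I let go, lifted clear and took it again from above on the same side, rather than from the opposite side. Finally I drew it out and tipped it over its lower edge onto the pad. It fell back onto the bench several times before the swing worked; once it overhung the bench edge by about 20 mm, but it never fell off.

**Last checks:**
- **Clip:** After release, the channel's top end and its height in the side view matched an upright channel on the base plate. It may have sat about 6 mm off along the clip's y axis, within the allowance.
- **Pad:** The channel's centre measured (519, −156) mm, against (518, −160) mm for the pad. The two axes agreed to 0.1°. The last views fit a channel lying flat on its rims, and the gripper was well clear.
- **Bystanders:** The wrench, ring and marker showed no change in the top view.
- **One check disagreed:** The average position of red pixels around the magnet shifted about 4 pixels (roughly 10 mm), with about 100 more red pixels than before. The arm never went near the magnet, so I put this down to the red arm entering that part of the picture. I did not confirm it before handing in.

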